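# Fit the points knob on the train table and hold the points over

### The job

Lift the loose wooden cap off the points box and stand it, stub up, in the shallow tray. Then fit the loose pointed knob onto the D-shaped shaft that was under the cap, turned so that the flats match, seat it fully and press it all the way down so that the junction swings over. Finish while still gripping the knob and keeping it pressed down: do not let go, and leave the other toys where they are.

Things in the scene. Friction and masses are not known exactly. Their poses are not given: they have to be found in the camera images.
- cap_center (a point): Loose birch cap standing over the shaft on the box's top face: cup 58 mm outside, 50 inside, 40 tall (36 deep), open end down; on its closed top a round stub, 18 wide, 26 tall, to lift it by. About 70 g. Point on the axis half-way up: 33 above the lower rim, 7 below the foot of the stub. z up.
- knob_center (a point): Loose beech knob standing upright on the table: round skirt 44 mm wide, 28 tall; on it an upright bar 16 thick, 26 tall, from 20 behind the axis to 30 in front, to grip across its thickness. About 60 g. Point on the axis half-way up: 27 above the underside, 1 below the skirt's top. x: along the bar to its pointed end; z up.
- bore (a point): Mouth of the knob's D-shaped bore, in the middle of its underside: bore 24 mm deep, open downwards, radius 11, with a flat 6 from the axis on the side of the bar's pointed end (+x).
- shaft_foot (a point): Foot of the D-shaft on its axis, level with the top of the dark wooden collar (40 mm wide) on which the knob seats; 8 above the box's top when up. Steel shaft rises 22 from here (top 3 tapered), radius 10, one flat 5 from the axis on the +x side, which faces the track junction. Shaft does not turn. The knob goes on when the flats agree within about 0.1 rad. Under the cap at the start.
- plunger (a joint): How far collar and D-shaft are pressed straight down into the box, in m: 0 up, 0.007 fully down at a hard stop. A spring pushes back: about 3 N to start, 8 N fully down. The junction's wooden tongue swings to the other branch as it goes down, and back when it comes up.
- box_top (a point): Centre of the top face of the points box, on the shaft axis: a fixed white painted wooden block 110 x 110 x 40 mm, with a wooden Y-shaped track junction 12 high on its far side (+x), reaching 150 from the shaft axis. 40 above the table.
- tray: Fixed shallow plywood tray, 140 x 140 x 22 mm outside, walls and floor 6 thick. Origin: centre of its underside, on the table. It stands to the left or right of the points box, the knob on the other side.
- loco: Red painted toy locomotive, about 95 x 44 x 68 mm. Origin: centre of its underside. Bystander, loose: leave it where it is.
- wagon0: Yellow open wagon, 84 x 44 x 42 mm. Origin: centre of its underside. Bystander, loose: leave it where it is.
- wagon1: Yellow tank wagon, 84 x 44 x 54 mm. Origin: centre of its underside. Bystander, loose: leave it where it is.
- signal: Green signal post on a round foot, with a short arm near the top, height 133 mm. Origin: centre of its underside. Bystander, loose: leave it where it is.
- curve: Curved beech track piece, lying flat, about 120 x 60 x 12 mm. Origin: centre of its underside. Bystander, loose: leave it where it is.
- tree: Toy tree, a green cone 52 wide on a small foot, height 95 mm. Origin: centre of its underside. Bystander, loose: leave it where it is.
Mind the look-alikes: they are no part of the job. Of the things that look like the tray, the middle-sized one is meant.

How it is judged:
On the way, in this order (a step that is already met when the one before it is completed fails the run):
1. the cap stands in the tray, released (x of cap_center in the frame of tray between -0.04 and 0.04 m and y of cap_center in the frame of tray between -0.04 and 0.04 m and z of cap_center in the frame of tray below 0.044 m and angle between cap_center's own z axis and vertical below 0.15 rad and contact force between the fingers and cap below 0.1 N), for 0.2 s.
2. the knob is seated on the D-shaft (z of knob_center in the frame of shaft_foot below 0.03 m and horizontal distance between knob_center and shaft_foot below 0.004 m and angle between knob_center's own z axis and vertical below 0.1 rad and angle between the x axis of knob_center and the x axis of shaft_foot, either way round below 0.35 rad), for 0.2 s.
At the end, for the whole second after the job is handed in: Cap upright in the tray (within 40 mm of its centre along each side, tilt under 0.15 rad), not touched; knob seated on the shaft (within 3 mm of the collar, 4 mm off-axis, 0.1 rad tilt, flats matching), shaft held down over 5 of its 7 mm, fingers on the knob with over 1 N (all of step 1 and all of step 2 and value of joint plunger above 0.005 m and contact force between the fingers and knob above 1 N); the arm keeps its last pose, push and grip.
It fails at once if a bystanding toy is moved by more than 30 mm (distance of any of loco, wagon0, wagon1, signal, curve, tree from where it was at the start of the episode above 0.03 m).
It also fails if it takes over 59 s, if anything falls off the work surface, if the arm or the gripper's body presses on something with over 40 N, if the wrist force passes 120 N, or if a joint passes its speed limit or range.

### The arm

A 6-joint arm with a two-finger parallel gripper is mounted at the origin on the work surface. World frame = base frame: x ahead of the robot, y to its left, z up, the work surface at z = 0. Lengths are in m, angles in rad, forces in N, time in s.
With the tool pointing down it reaches from about 0.375 to 0.975 m from the base axis. Payload 3.8 kg.
Tool frame: the origin (TCP) lies at the very end of the fingers, on their centre line; the grasp point (between the pads) lies 19 mm behind it; z points along the fingers, y is the direction in which the jaws open and shut (so a half turn about z gives the same grasp; the last joint's range is limited). The gripper opens to 85 mm and grips with 20 to 120 N. Pads are 22 mm wide; open, the fingers measure 114 mm over their backs; the gripper's body (76 mm by 85 mm) begins 54 mm behind the grasp point. The pads swing forward as they close: fully open they stand 13 mm farther back than shut.
Start: joints at [1.273, 0.264, 1.604, -0, 1.274, -0.037], TCP at [0.174, 0.652, 0.2] pointing down, gripper open.
Joint ranges: [-2.63, 2.63], [-0.94, 2.18], [0.31, 2.57], [-1.31, 4.45], [0, 2.66], [-2.55, 2.55]. Speed limits (rad/s): [2.57, 2.57, 3.14, 3.14, 3.14, 3.14].

### API

Orientations are given as a rotation vector (axis times angle).
In Python, from workcell import bot, read_camera, finish_job gives the robot as it stands. The module is installed in compiled form; this text tells all that it offers.
- The arm moves only by the tool servo_tool, never from a script. Its argument "targets" is text: rows parted by semicolons, each of 7 numbers parted by spaces: the turn, a rotation vector about the tool's x, y, z in rad, then the shift along the tool's x, y, z in mm, then the finger opening in mm, from 0 to 85.4. In form: wx wy wz x y z gripper; .... A call has 1 to 8 rows; each row shifts and turns the pose as measured when the row begins, along the tool's axes as they then stand; what a row does not reach is not made up. A row lasts 1/12 s, in which the tool goes at most 41.7 mm and 7.16 degrees, less where a joint would pass 70% of its speed; a pose out of reach is approached as far as the arm can. A call is refused whole if a number of a shift passes 41.7 or a number of a turn 0.125, either way. A call with a gripper value outside its range is refused whole. The fingers move at their own pace and stop on an object; "newtons" is the grip in N (left out, the last holds). Time passes only in rows, so rows that do not move let the fingers close. It gives the time, the measured TCP pose, the force and the opening at its end, in the units of the state.
- bot.read_state(): the state, without advancing time (a new reading comes with each control period).
- read_camera(name): name is "scene" or "top"; returns a dict with "image" (480x640x3 uint8, red, green, blue), "mtx" (3x3 intrinsics, pixels), "eye" and "orientation" of the camera in the world. Camera axes: x right, y up, looking along -z (the intrinsics and any distortion apply to the point x, -y, -z); pixel columns grow to the right and rows downward; lengths in m; the calibration is good to about 2 mm. A picture is of the moment at which its call begins. There is no depth.
- finish_job(): hands the job in, once; it reports no verdict.
The state is a dict: "time": time; "q": joint angles; "joint_vel": joint speeds; "joint_torque": joint torques, N m; "tool_pos": TCP position; "tcp_rot": TCP orientation; "wrist_force": force on the tool from outside, world axes, zero at the start; "torque": the same for the moment, N m; "width": opening from 0.0 (shut) to 1.0 (fully open).
Only numpy, scipy, OpenCV 4.12 (cv2) and the standard library are available. Lean on these libraries where they do the work, as an engineer would, in place of code of your own. Each camera call takes 0.05 s, during which the arm holds its last target.

## Working session

There is one attempt and no reset: what is moved stays moved. The work goes in short steps, Python scripts to look and compute and a tool call to move; the robot and the scene stay as the last step left them, time stands still between calls to the robot, and variables do not carry over. Pictures are saved under pics/ and viewed, and the job is handed in when it is done.

Besides the shell and the picture viewer there is one more tool, called after "Request:" by a JSON object that holds its "method" and its "body", one argument or row to a line. servo_tool: Moves the arm, as the interface text tells. Its arguments: {"type":"object","properties":{"targets":{"type":"string"},"newtons":{"type":"number"}},"required":["targets"]}

```bash
mkdir -p pics
cat > h.py <<'E'
import numpy as np,cv2
from workcell import bot,read_camera,finish_job
from scipy.spatial.transform import Rotation as R
def cam(n,f=None):
    c=read_camera(n)
    if f: cv2.imwrite('pics/'+f,c['image'][:,:,::-1])
    return c
def rotm(c):
    o=np.array(c['orientation'],float)
    if o.shape==(3,3): return o
    if o.size==3: return R.from_rotvec(o).as_matrix()
    return R.from_quat(o).as_matrix()
def ray(c,u,v):
    k=np.array(c['mtx']);p=np.linalg.inv(k)@np.array([u,v,1.])
    return np.array(c['eye']),rotm(c)@np.array([p[0],-p[1],-p[2]])
def onz(c,u,v,z):
    e,d=ray(c,u,v);return e+d*(z-e[2])/d[2]
def proj(c,P):
    q=rotm(c).T@(np.array(P)-np.array(c['eye']));q=np.array([q[0],-q[1],-q[2]])
    w=np.array(c['mtx'])@q;return w[:2]/w[2]
E
python3 - <<'E'
from h import *
print(bot.read_state())
for n in('scene','top'):
    c=cam(n,n+'0.png');print({k:v for k,v in c.items() if k!='image'})
E
```

```text
{'time': 0.0, 'q': array([ 1.27306179e+00,  2.64772871e-01,  1.60543109e+00,  3.65011239e-05,
        1.27367987e+00, -3.68658463e-02]), 'joint_vel': array([-1.47083544e-03,  1.28104795e-03,  4.97302671e-04, -2.17696969e-05,
        1.17543728e-04,  6.42136442e-05]), 'joint_torque': array([ 2.26099573e-04, -5.15100288e+01, -3.67320478e+01, -4.97471956e-05,
        1.24716581e-02,  6.53225015e-05]), 'tool_pos': array([0.17382045, 0.6513817 , 0.19851799]), 'tcp_rot': array([-0.408573  , -3.11448981,  0.00353913]), 'wrist_force': array([ 0.46549291,  0.08695499, -0.65155811]), 'torque': array([-0.01709615,  0.04994076, -0.01196674]), 'width': 0.9990576743903671}
{'mtx': array([[454.50621146,   0.        , 330.8205175 ],
       [  0.        , 454.50621146, 235.83038438],
       [  0.        ,   0.        ,   1.        ]]), 'eye': array([1.04358621, 0.31751843, 0.97856628]), 'orientation': array([0.35897155, 0.6187738 , 2.06140227])}
{'mtx': array([[468.26917518,   0.        , 315.17320489],
       [  0.        , 468.26917518, 247.69455762],
       [  0.        ,   0.        ,   1.        ]]), 'eye': array([ 0.31119869, -0.01694386,  1.1869964 ]), 'orientation': array([ 0.17296637, -0.1523438 , -1.45332072])}
```

View pics/scene0.png

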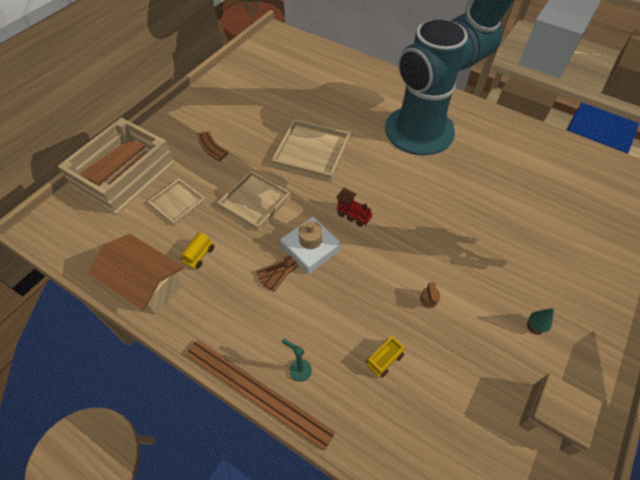

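View pics/top0.png

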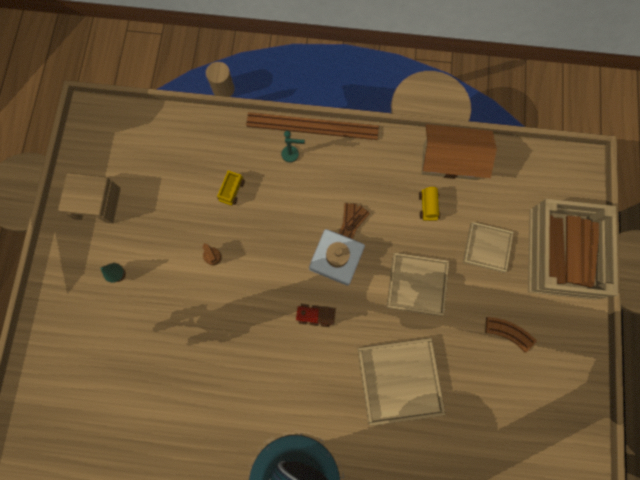

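Tray candidates in the top view: small (490,246), middle-sized (419,283) and large (401,380). The middle one is meant. The knob is at (211,253) and the box with its cap at (337,255). I'll enlarge these to confirm.

Run:
```python
from h import *
t=cv2.imread('pics/top0.png');s=cv2.imread('pics/scene0.png')
def cr(im,u,v,w,h,k): return cv2.resize(im[v:v+h,u:u+w],None,fx=k,fy=k,interpolation=cv2.INTER_CUBIC)
a=np.vstack([np.hstack([cr(t,300,195,100,75,4),cr(t,185,225,50,37,8)[:300].copy() if 0 else cv2.resize(cr(t,185,225,50,37,8),(400,300))]),
 np.hstack([cr(s,270,200,100,75,4),cv2.resize(cr(s,405,275,50,37,8),(400,300))])])
cv2.imwrite('pics/crop0.png',a)
cv2.imwrite('pics/crop1.png',cr(t,350,210,180,135,4.4))
class C:pass
for n in('top','scene'):
    c=cam(n)
    for p in [(0,0,0),(.174,.652,.2),(.5,0,0),(.5,.2,0)]: print(n,p,proj(c,p).round(1))
    if n=='top':
        print(onz(c,337,255,.1),onz(c,211,253,.03),onz(c,419,283,.02),onz(c,401,380,.02),onz(c,490,246,.02))
    else: print(onz(c,310,235,.09),onz(c,430,294,.03))
```

```text
top (0, 0, 0) [293.9 482. ]
top (0.174, 0.652, 0.2) [-18.1 378.8]
top (0.5, 0, 0) [317.5 272.2]
top (0.5, 0.2, 0) [240.3 263.7]
[ 0.530147   -0.04260696  0.1       ] [0.51400607 0.27196758 0.03      ] [ 0.4979595 -0.2560835  0.02     ] [ 0.25885664 -0.22849243  0.02      ] [ 0.61291904 -0.42964809  0.02      ]
scene (0, 0, 0) [419.4 129.4]
scene (0.174, 0.652, 0.2) [677.1 223.5]
scene (0.5, 0, 0) [333.8 244.3]
scene (0.5, 0.2, 0) [403.6 281.5]
[ 0.55799589 -0.03189957  0.09      ] [0.51289131 0.27024781 0.03      ]
```

View pics/crop0.png

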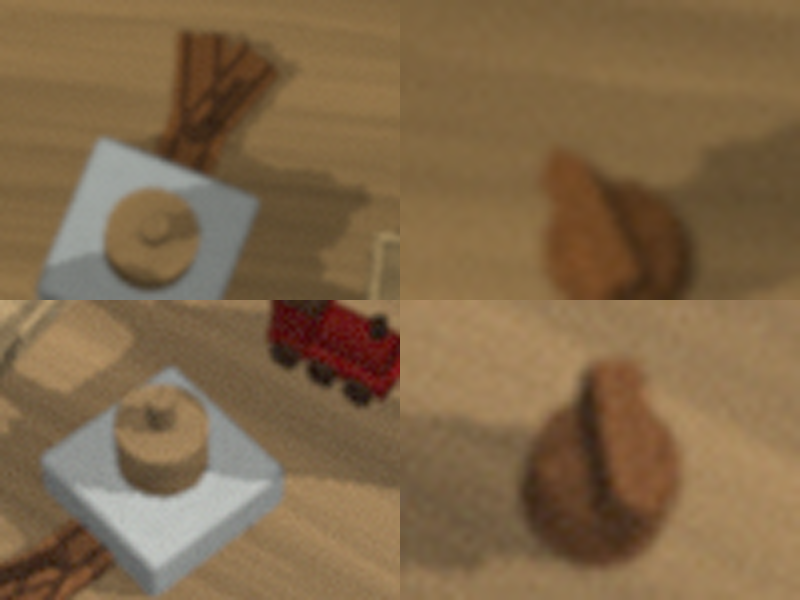

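View pics/crop1.png

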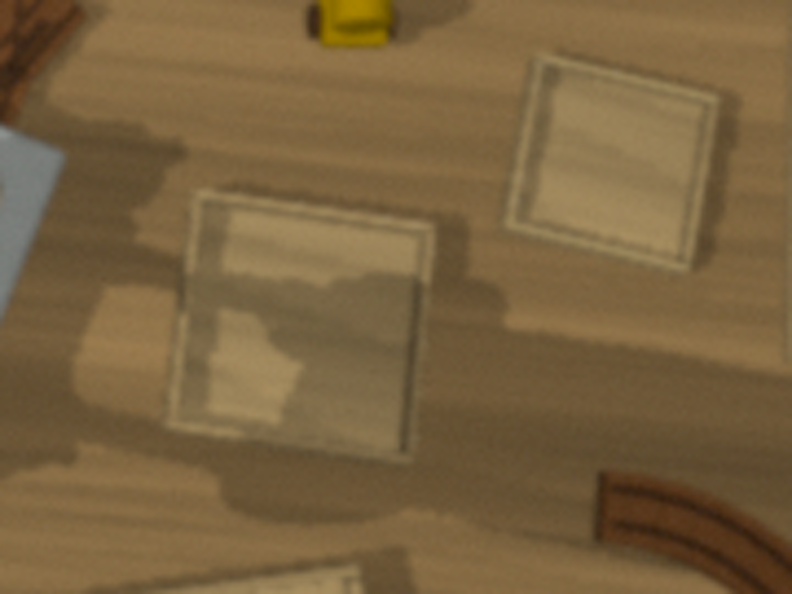

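Run:
```python
from h import *
c=cam('top');s=cam('scene')
T=[onz(c,u,v,.022) for u,v in [(396.1,253.9),(448.4,260.5),(442.7,314.1),(388.6,307.0)]]
T=np.array(T);print(T.round(4),T.mean(0),np.linalg.norm(T-np.roll(T,1,0),axis=1))
t=c['image'][:,:,::-1];S=s['image'][:,:,::-1]
def cr(im,u,v,w,h,k): return cv2.resize(im[v:v+h,u:u+w],None,fx=k,fy=k,interpolation=cv2.INTER_CUBIC)
cv2.imwrite('pics/b_top.png',cr(t,300,220,80,75,8));cv2.imwrite('pics/b_sc.png',cr(S,270,210,80,72,8))
cv2.imwrite('pics/k.png',np.hstack([cr(t,190,235,40,40,10),cr(S,410,275,40,40,10)]))
```

```text
[[ 0.5654 -0.1931  0.022 ]
 [ 0.5631 -0.3258  0.022 ]
 [ 0.427  -0.3188  0.022 ]
 [ 0.4295 -0.1848  0.022 ]] [ 0.49624035 -0.25563079  0.022     ] [0.13611191 0.13267371 0.13628984 0.13406779]
```

View pics/b_top.png

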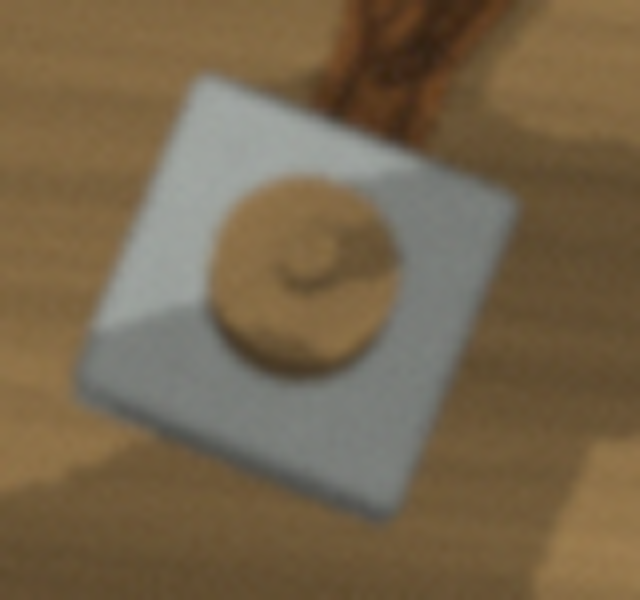

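View pics/b_sc.png

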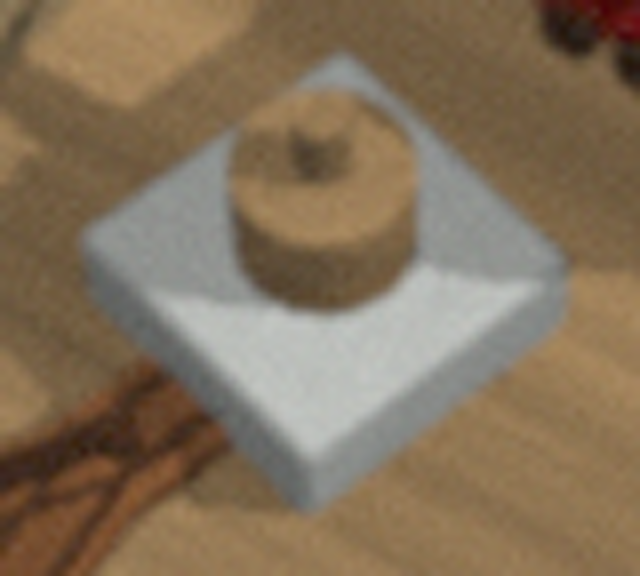

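View pics/k.png

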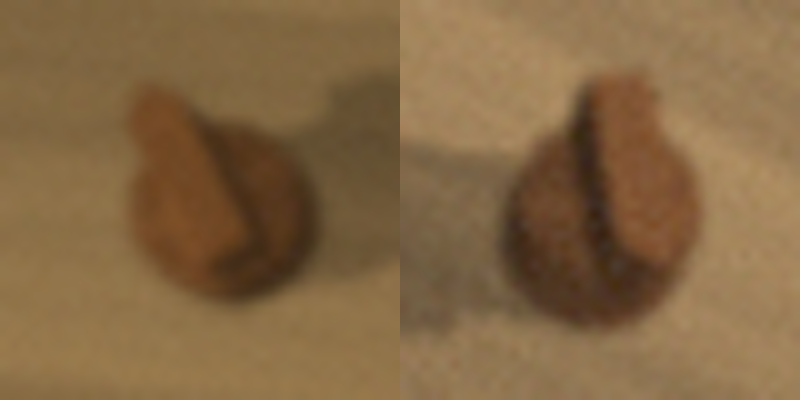

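Run:
```python
from h import *
c=cam('top');s=cam('scene')
def P(cm,off,k,p,z): return onz(cm,off[0]+(p[0]+.5)/k-.5,off[1]+(p[1]+.5)/k-.5,z)
for cm,off,ps in((c,(300,220),[(205,72),(520,195),(387,512),(80,388)]),(s,(270,210),[(340,50),(570,265),(315,455),(82,240)])):
    A=np.array([P(cm,off,8,p,.04) for p in ps]);print(A[:,:2].round(4).tolist(),A.mean(0),np.linalg.norm(A-np.roll(A,1,0),axis=1))
    d=[A[(i+1)%4]-A[i] for i in range(4)];print(np.degrees([np.arctan2(x[1],x[0]) for x in d]))
print('stub',P(c,(300,220),8,(313,252),.106),P(s,(270,210),8,(318,133),.106))
print('captop',P(c,(300,220),8,(307,270),.08),P(s,(270,210),8,(325,166),.08))
def knob(cm,off,pts,z):
    A=np.array([P(cm,off,10,p,z) for p in pts]);print(A[:,:2].round(4).tolist());return A
for cm,off,ps in((c,(190,235),[(180,92),(252,235),(152,82),(235,255)]),(s,(410,275),[(188,95),(228,240),(220,75),(262,262)])):
    A=knob(cm,off,ps,.054)
    for i in(0,2): d=A[i]-A[i+1];print(np.degrees(np.arctan2(d[1],d[0])),np.linalg.norm(d))
# skirt circle bottoms
print('skirt',P(c,(190,235),10,(225,208),.02),P(s,(410,275),10,(200,228),.02))
# junction
print('junction', [onz(c,u,v,.012) for u,v in [(340+10,225),(346,205),(368,210)]])
```

```text
[[0.6066, -0.0074], [0.5781, -0.1099], [0.4739, -0.0781], [0.5018, 0.0203]] [ 0.54009079 -0.0437796   0.04      ] [0.10845617 0.10633917 0.10892418 0.10227536]
[-105.58953935  163.06101519   74.15939209  -14.79728644]
[[0.4785, -0.0798], [0.5089, 0.0249], [0.6071, -0.0039], [0.5821, -0.1068]] [ 0.54412722 -0.04140857  0.04      ] [0.10700631 0.10905709 0.1023449  0.10587952]
[  73.8360103   -16.36932197 -103.66180186  165.3952809 ]
stub [ 0.53879054 -0.0454536   0.106     ] [ 0.5468751  -0.04071305  0.106     ]
captop [ 0.53855246 -0.04490272  0.08      ] [ 0.54100268 -0.04293863  0.08      ]
[[0.532, 0.2782], [0.4983, 0.2548], [0.5337, 0.2855], [0.4929, 0.2582]]
34.7600719655717 0.0410150871980784
33.76939521607886 0.04914606759998063
[[0.5053, 0.2574], [0.5338, 0.2808], [0.4966, 0.2614], [0.5347, 0.2895]]
-140.69210431814355 0.036891531915642456
-143.54414153266998 0.04734762520535271
skirt [0.51003514 0.2708515  0.02      ] [0.51577247 0.27257495 0.02      ]
junction [array([ 0.63048218, -0.07009696,  0.012     ]), array([ 0.68315107, -0.05449722,  0.012     ]), array([ 0.6759833 , -0.11289735,  0.012     ])]
```

Run:
```python
from h import *
c=cam('top');s=cam('scene')
a=np.linspace(0,2*np.pi,40)
out=[]
for n,cm,off in(('t',c,(190,235)),('s',s,(410,275))):
    im=cm['image'][:,:,::-1]
    row=[]
    for th in (34.5,34.5+180):
        t=np.radians(th);ex=np.array([np.cos(t),np.sin(t)]);ey=np.array([-ex[1],ex[0]])
        g=cv2.resize(im[off[1]:off[1]+40,off[0]:off[0]+40],None,fx=10,fy=10,interpolation=cv2.INTER_CUBIC)
        ctr=np.array([.513,.2715])
        def poly(pts,z,col):
            q=np.array([(proj(cm,[*(ctr+p[0]*ex+p[1]*ey),z])-off+.5)*10-.5 for p in pts]).astype(int)
            cv2.polylines(g,[q],True,col,1)
        cir=[(.022*np.cos(b),.022*np.sin(b)) for b in a]
        poly(cir,0,(255,255,0));poly(cir,.028,(255,255,255))
        poly([(-.02,-.008),(-.02,.008),(.022,.008),(.03,0),(.022,-.008)],.054,(0,255,0))
        row.append(g[:300] if 0 else g)
    out.append(np.hstack(row))
cv2.imwrite('pics/hyp.png',cv2.resize(np.vstack(out),(600,600)))
```

```text
(no output)
```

View pics/hyp.png

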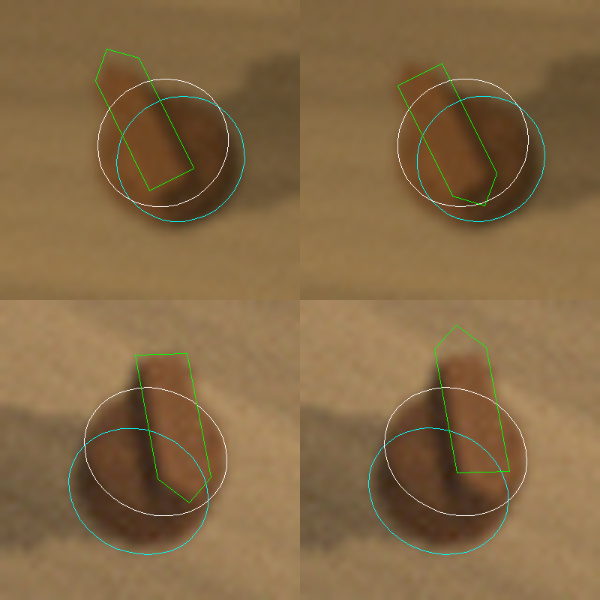

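The overlay fits the left hypothesis: in the scene view the bar's flat back end is near the robot and the slanted, pointed end is at lower right. So the knob points about +34.5° and its axis is near (0.511, 0.271). The box axis is at about (0.541, -0.043), yaw -15.5°. The middle tray is centred at about (0.497, -0.256).

```bash
cat >> h.py <<'E'
def go(x,y,z,yaw=None):
    s=bot.read_state();M=R.from_rotvec(s['tcp_rot']).as_matrix();p=s['tool_pos']
    d=M.T@(np.array([x,y,z])-p)*1000
    print('t %.2f'%s['time'],'pos',p.round(4),'q6 %.2f'%s['q'][5],'w %.3f'%s['width'],'F',s['wrist_force'].round(1),'toolx yaw %.2f'%np.degrees(np.arctan2(M[1,0],M[0,0])),'tilt zaxis',M[:,2].round(4))
    print('tool delta mm',d.round(1),'rows',np.abs(d).max()/40)
    if yaw is not None:
        # rotation to bring tool straight down with tool x at yaw
        t=np.radians(yaw);X=np.array([np.cos(t),np.sin(t),0]);Z=np.array([0,0,-1.]);D=np.stack([X,np.cross(Z,X),Z],1)
        print('turn',R.from_matrix(M.T@D).as_rotvec().round(4))
E
python3 - <<'E'
from h import *
go(.541,-.0435,.2)
print(bot.read_state()['q'])
E
```

```text
t 0.50 pos [0.174  0.6521 0.1998] q6 -0.04 w 0.996 F [-0.  -0.1  0.3] toolx yaw 165.06 tilt zaxis [-0.e+00 -1.e-04 -1.e+00]
tool delta mm [-5.339e+02 -5.775e+02 -1.000e-01] rows 14.43760463045198
[ 1.27310342e+00  2.63965678e-01  1.60405833e+00 -1.55649677e-05
  1.27367114e+00 -3.68956348e-02]
```

Request:
{"method": "servo_tool", "body": {
  "targets": "0 0 0 -33 -36 0 85;0 0 0 -33 -36 0 85;0 0 0 -33 -36 0 85;0 0 0 -33 -36 0 85;0 0 0 -33 -36 0 85;0 0 0 -33 -36 0 85;0 0 0 -33 -36 0 85;0 0 0 -33 -36 0 85"
}}

```text
time: 1.17
tool_pos: [0.3296, 0.3554, 0.1978]
tcp_rot: [0.388, 3.117, 0.008]
wrist_force: [0.9, 0.2, 0.0]
width: 0.997
```

Request:
{"method": "servo_tool", "body": {
  "targets": "0 0 0 -33 -36 0 85;0 0 0 -33 -36 0 85;0 0 0 -33 -36 0 85;0 0 0 -33 -36 0 85;0 0 0 -33 -36 0 85;0 0 0 -33 -36 0 85"
}}

```text
time: 1.67
tool_pos: [0.4472, 0.1345, 0.1993]
tcp_rot: [0.383, 3.111, 0.015]
wrist_force: [0.4, 0.1, 0.9]
width: 0.993
```

Run:
```python
from h import *
go(.541,-.0435,.083,164.5)
```

```text
t 1.67 pos [0.4472 0.1345 0.1993] q6 -1.09 w 0.993 F [0.4 0.1 0.9] toolx yaw 165.95 tilt zaxis [ 0.0084  0.0083 -0.9999]
tool delta mm [-133.5 -151.1  115.6] rows 3.7766596451325656
turn [0.0102 0.006  0.0253]
```

Request:
{"method": "servo_tool", "body": {
  "targets": "0 0 0 -30 -34 0 85;0 0 0 -30 -34 0 85;0 0 0 -30 -34 0 85;0 0 0 -20 -22 0 85;0 0 0 -10 -12 0 85;0.01 0.006 0.025 0 0 0 85;0 0 0 0 0 0 85"
}}

```text
time: 2.25
tool_pos: [0.5293, -0.029, 0.2017]
tcp_rot: [0.441, 3.101, -0.002]
wrist_force: [0.5, 0.8, -0.9]
width: 0.993
```

Run:
```python
from h import *
go(.541,-.0435,.083,164.5)
c=cam('top','a1t.png');s=cam('scene','a1s.png')
```

```text
t 2.25 pos [ 0.5293 -0.029   0.2017] q6 -1.39 w 0.993 F [ 0.5  0.8 -0.9] toolx yaw 163.82 tilt zaxis [ 0.0087 -0.0027 -1.    ]
tool delta mm [-14.2 -10.6 118.8] rows 2.9705842834145235
turn [-0.0003  0.0091 -0.0119]
```

Request:
{"method": "servo_tool", "body": {
  "targets": "0 0.009 -0.012 -14 -10 20 85;0 0 0 0 0 30 85;0 0 0 0 0 10 85;0 0 0 0 0 0 85"
}}

```text
time: 2.68
tool_pos: [0.5414, -0.0389, 0.1433]
tcp_rot: [0.407, 3.109, 0.003]
wrist_force: [0.4, -0.2, 0.5]
width: 0.995
```

Run:
```python
from h import *
go(.541,-.0435,.083,164.5)
c=cam('top');s=cam('scene')
t=c['image'][:,:,::-1];S=s['image'][:,:,::-1]
p=bot.read_state()['tool_pos'];print(proj(c,p),proj(s,p))
def cr(im,u,v,w,h,k): return cv2.resize(im[v:v+h,u:u+w],None,fx=k,fy=k,interpolation=cv2.INTER_CUBIC)
cv2.imwrite('pics/a2.png',np.hstack([cr(t,280,200,100,120,4),cr(S,260,170,100,120,4)]))
```

```text
t 2.68 pos [ 0.5414 -0.0389  0.1433] q6 -1.43 w 0.995 F [ 0.4 -0.2  0.5] toolx yaw 165.08 tilt zaxis [ 6.6e-03  9.0e-04 -1.0e+00]
tool delta mm [-0.4 -4.7 60.3] rows 1.5073294945048359
turn [0.0026 0.0061 0.0102]
[336.79468797 245.88494142] [310.67421716 215.23789663]
```

View pics/a2.png

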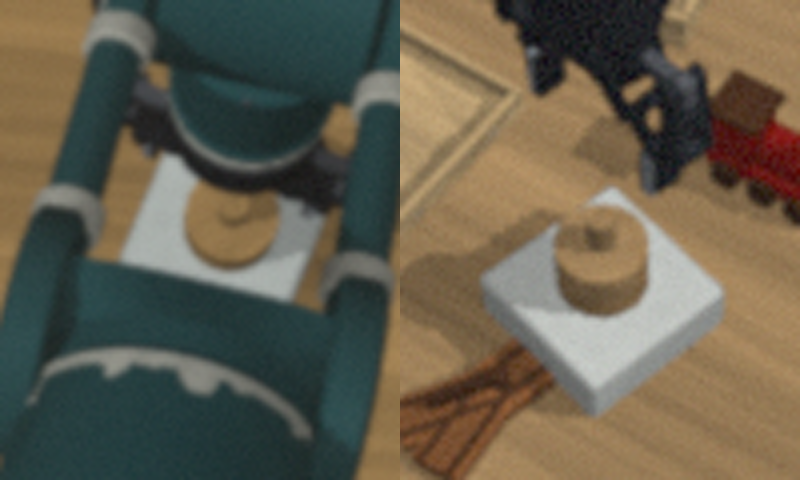

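Request:
{"method": "servo_tool", "body": {
  "targets": "0.003 0.006 0.01 0 -5 15 85;0 0 0 0 0 20 85;0 0 0 0 0 18 85;0 0 0 0 0 6 85;0 0 0 0 0 0 85"
}}

```text
time: 3.2
tool_pos: [0.5458, -0.0436, 0.0897]
tcp_rot: [0.419, 3.1, -0.001]
wrist_force: [1.2, 0.6, 0.4]
width: 0.998
```

Run:
```python
from h import *
go(.541,-.0435,.083,164.5)
c=cam('top');s=cam('scene')
t=c['image'][:,:,::-1];S=s['image'][:,:,::-1]
def cr(im,u,v,w,h,k): return cv2.resize(im[v:v+h,u:u+w],None,fx=k,fy=k,interpolation=cv2.INTER_CUBIC)
cv2.imwrite('pics/a3.png',np.hstack([cr(t,280,200,100,120,4),cr(S,260,170,100,120,4)]))
```

```text
t 3.20 pos [ 0.5458 -0.0436  0.0897] q6 -1.43 w 0.998 F [1.2 0.6 0.4] toolx yaw 164.60 tilt zaxis [ 0.0134 -0.0027 -0.9999]
tool delta mm [ 4.8 -1.2  6.6] rows 0.1654126454170128
turn [0.001  0.0136 0.0018]
```

View pics/a3.png

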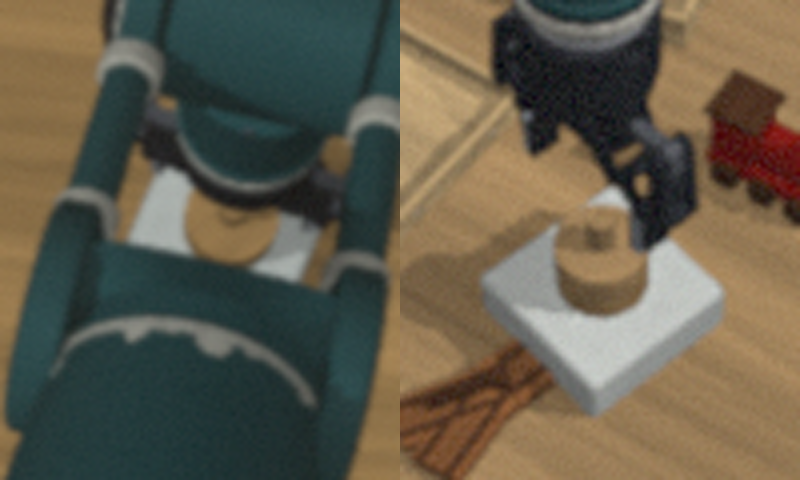

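Request:
{"method": "servo_tool", "body": {
  "targets": "0 0.013 0 4.5 -1 5 85;0 0 0 0 0 2 85;0 0 0 0 0 0 85;0 0 0 0 0 0 85"
}}

```text
time: 3.63
tool_pos: [0.5444, -0.0438, 0.0871]
tcp_rot: [0.42, 3.106, 0.002]
wrist_force: [0.3, 1.3, -0.4]
width: 1.0
```

Run:
```python
from h import *
go(.541,-.0435,.083,164.5)
```

```text
t 3.63 pos [ 0.5444 -0.0438  0.0871] q6 -1.43 w 1.000 F [ 0.3  1.3 -0.4] toolx yaw 164.60 tilt zaxis [ 7.2e-03  1.0e-04 -1.0e+00]
tool delta mm [ 3.4 -0.6  4. ] rows 0.10103438647574695
turn [0.0021 0.0069 0.0018]
```

Request:
{"method": "servo_tool", "body": {
  "targets": "0 0.007 0 3 -1 4 85;0 0.003 0 2 0 2 85;0 0 0 0 0 0 85"
}}

```text
time: 3.88
tool_pos: [0.5399, -0.0436, 0.0818]
tcp_rot: [-0.421, -3.112, -0.004]
wrist_force: [0.4, 0.1, -0.6]
width: 0.996
```

Request:
{"method": "servo_tool", "body": {
  "newtons": 40,
  "targets": "0 0 0 0 0 0 0;0 0 0 0 0 0 0;0 0 0 0 0 0 0;0 0 0 0 0 0 0;0 0 0 0 0 0 0;0 0 0 0 0 0 0;0 0 0 0 0 0 0;0 0 0 0 0 0 0"
}}

```text
time: 4.55
tool_pos: [0.5399, -0.0435, 0.0817]
tcp_rot: [-0.421, -3.112, -0.004]
wrist_force: [0.8, -0.8, 0.7]
width: -0.001
```

Run:
```python
from h import *
go(.541,-.0435,.083,164.5)
```

```text
t 4.55 pos [ 0.5399 -0.0435  0.0817] q6 -1.43 w -0.001 F [ 0.8 -0.8  0.7] toolx yaw 164.60 tilt zaxis [-0.0011  0.0028 -1.    ]
tool delta mm [-1.1  0.4 -1.3] rows 0.031774172964973604
turn [ 0.0024 -0.0018  0.0018]
```

The fingers shut fully and missed the stub. I'll look again.

Run:
```python
from h import *
c=cam('top');s=cam('scene')
t=c['image'][:,:,::-1];S=s['image'][:,:,::-1]
p=bot.read_state()['tool_pos'];print(proj(c,p),proj(s,p))
def cr(im,u,v,w,h,k): return cv2.resize(im[v:v+h,u:u+w],None,fx=k,fy=k,interpolation=cv2.INTER_CUBIC)
cv2.imwrite('pics/a4.png',np.hstack([cr(t,300,220,60,80,6.6),cr(S,280,195,60,80,6.6)]))
```

```text
[337.46973253 252.60400302] [310.22785251 229.44513417]
```

View pics/a4.png

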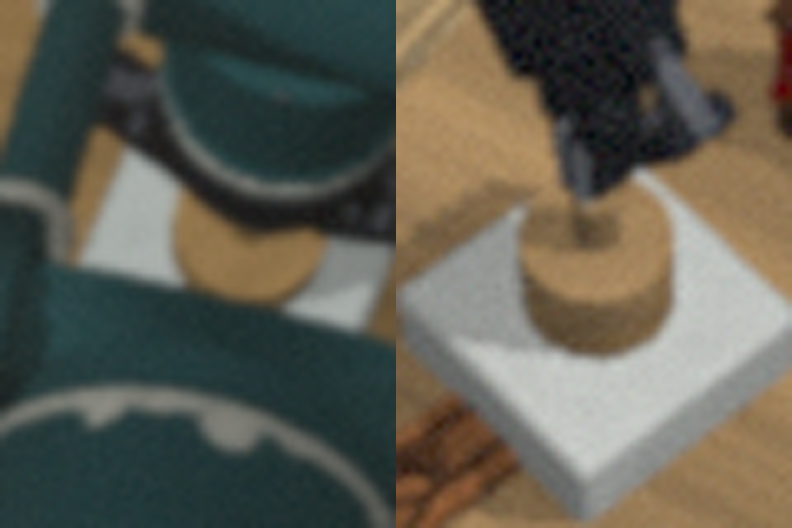

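Run:
```python
from h import *
s=cam('scene');S=s['image'][:,:,::-1]
im=S.astype(float)
# average few frames to cut noise
for i in range(3): im+=cam('scene')['image'][:,:,::-1]
im=np.clip(im/4*1.6,0,255).astype(np.uint8)
cv2.imwrite('pics/a5.png',cv2.resize(im[195:250,280:340],None,fx=12,fy=12,interpolation=cv2.INTER_CUBIC)[:600])
for z in(.08,.1,.106,.11): print(z,onz(s,308.4,224.3,z))
```

```text
0.08 [ 0.52861948 -0.05633091  0.08      ]
0.1 [ 0.54008144 -0.04800989  0.1       ]
0.106 [ 0.54352003 -0.04551359  0.106     ]
0.11 [ 0.54581242 -0.04384938  0.11      ]
```

View pics/a5.png

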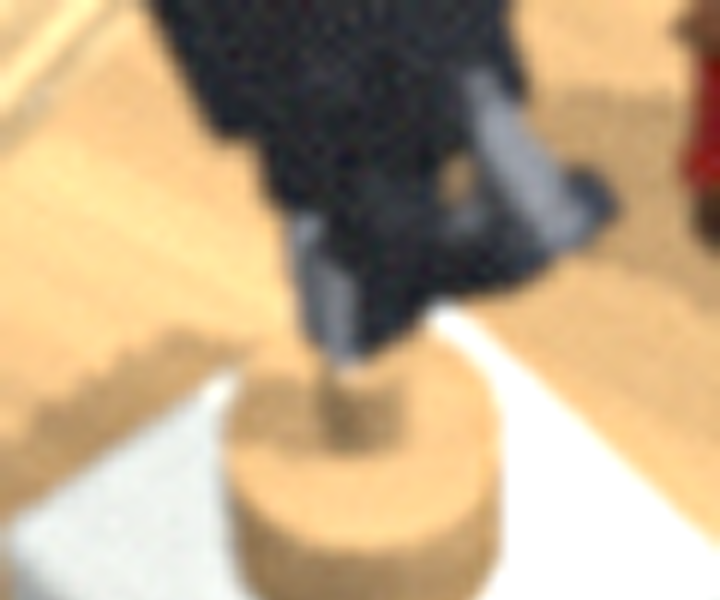

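Run:
```python
from h import *
s=cam('scene')
for z in (.09,.1,.11,.12,.13):print(z,onz(s,323.75,232.5,z))
for d in (.043,.057):
    for zz in (.0897,.1027,.115,.127): print(d,zz,proj(s,[.5458+d*.266,-.0436+d*.964,zz]),proj(s,[.5458-d*.266,-.0436-d*.964,zz]))
```

```text
0.09 [ 0.53457091 -0.00845736  0.09      ]
0.1 [ 0.54029941 -0.0047888   0.1       ]
0.11 [ 0.54602791 -0.00112024  0.11      ]
0.12 [0.55175641 0.00254832 0.12      ]
0.13 [0.55748491 0.00621688 0.13      ]
0.043 0.0897 [320.8002016 240.5326145] [297.05130509 218.37974984]
0.043 0.1027 [320.76678332 237.45403814] [296.78276512 215.17920728]
0.043 0.115 [320.7345261  234.48242165] [296.52372055 212.09183386]
0.043 0.127 [320.70243947 231.52651996] [296.26620696 209.02270712]
0.057 0.0897 [324.81393179 244.27660411] [293.32667784 214.90543417]
0.057 0.1027 [324.8217907  241.22007112] [293.02267643 211.68707603]
0.057 0.115 [324.82937738 238.26941365] [292.72945366 208.58282769]
0.057 0.127 [324.83692473 235.33404972] [292.43799243 205.49722817]
```

Request:
{"method": "servo_tool", "body": {
  "targets": "0 0 0 0 0 -15 85;0 0 0 0 0 -20 85;0 0 0 0 0 -20 85;0 0 0 0 0 0 85;0 0 0 0 0 0 85;0 0 0 0 0 0 85;0 0 0 0 0 0 85;0 0 0 0 0 0 85"
}}

```text
time: 5.57
tool_pos: [0.5373, -0.0434, 0.1348]
tcp_rot: [-0.42, -3.106, -0.004]
wrist_force: [0.6, -0.1, 0.2]
width: 0.99
```

Run:
```python
from h import *
go(.541,-.0435,.083,164.5)
s=cam('scene');im=s['image'][:,:,::-1];p=bot.read_state()['tool_pos'];print(proj(s,p))
cv2.imwrite('pics/a6.png',cv2.resize(cv2.convertScaleAbs(im[170:240,270:350],alpha=1.7),None,fx=8,fy=8,interpolation=cv2.INTER_CUBIC))
```

```text
t 5.57 pos [ 0.5373 -0.0434  0.1348] q6 -1.43 w 0.990 F [ 0.6 -0.1  0.2] toolx yaw 164.60 tilt zaxis [-0.0071  0.0036 -1.    ]
tool delta mm [-4.   0.8 51.8] rows 1.2952093047503457
turn [ 0.0016 -0.0078  0.0017]
[310.41644853 215.59275308]
```

View pics/a6.png

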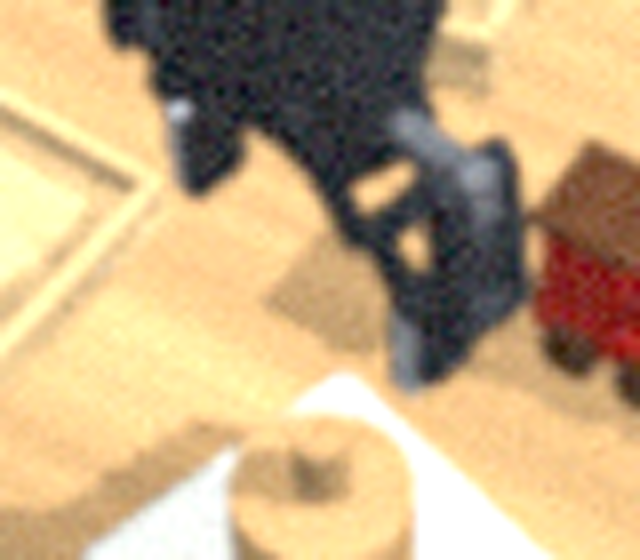

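The fingertips appear about 6 px above the reported TCP, and the closed fingers covered the stub's top. They are really about 25 mm higher than reported. I'll go deeper; the open jaws clear the cap either way.

Request:
{"method": "servo_tool", "body": {
  "targets": "0 -0.007 0 -4 1 20 85;0 0 0 0 0 25 85;0 0 0 0 0 22 85;0 0 0 0 0 8 85;0 0 0 0 0 2 85;0 0 0 0 0 0 85"
}}

```text
time: 6.12
tool_pos: [0.5398, -0.0431, 0.0526]
tcp_rot: [-0.421, -3.109, -0.002]
wrist_force: [-0.7, -0.2, 0.4]
width: 0.996
```

Run:
```python
from h import *
go(.541,-.0435,.060,164.5)
s=cam('scene');im=s['image'][:,:,::-1];p=bot.read_state()['tool_pos'];print(proj(s,p))
cv2.imwrite('pics/a7.png',cv2.resize(cv2.convertScaleAbs(im[190:260,270:350],alpha=1.7),None,fx=8,fy=8,interpolation=cv2.INTER_CUBIC))
```

```text
t 6.12 pos [ 0.5398 -0.0431  0.0526] q6 -1.43 w 0.996 F [-0.7 -0.2  0.4] toolx yaw 164.60 tilt zaxis [-0.0037  0.0021 -1.    ]
tool delta mm [-1.2 -0.  -7.4] rows 0.18434097891936796
turn [ 0.001  -0.0041  0.0017]
[310.60315607 236.23201798]
```

View pics/a7.png

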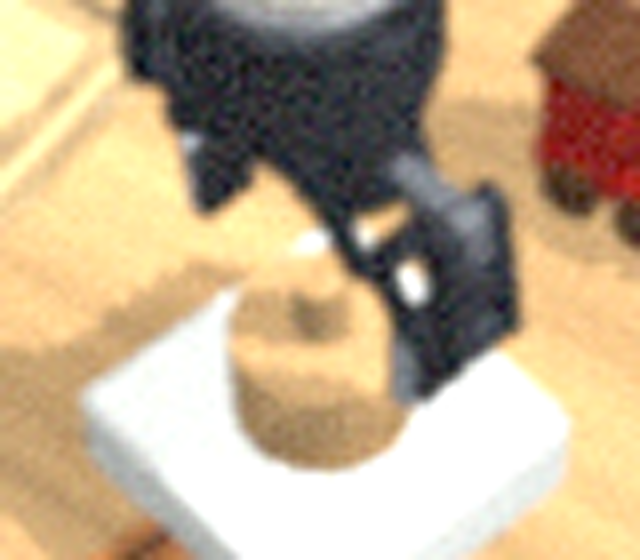

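Request:
{"method": "servo_tool", "body": {
  "targets": "0 0 0 -1 0 -6 85;0 0 0 0 0 0 85;0 0 0 0 0 0 85"
}}

```text
time: 6.42
tool_pos: [0.5432, -0.0438, 0.0624]
tcp_rot: [0.421, 3.113, 0.003]
wrist_force: [-0.4, -0.7, -0.2]
width: 0.996
```

Request:
{"method": "servo_tool", "body": {
  "newtons": 40,
  "targets": "0 0 0 0 0 0 0;0 0 0 0 0 0 0;0 0 0 0 0 0 0;0 0 0 0 0 0 0;0 0 0 0 0 0 0;0 0 0 0 0 0 0;0 0 0 0 0 0 0;0 0 0 0 0 0 0"
}}

```text
time: 7.08
tool_pos: [0.5464, -0.0443, 0.0666]
tcp_rot: [0.42, 3.105, 0.002]
wrist_force: [0.5, -0.6, 0.8]
width: 0.18
```

Run:
```python
from h import *
go(.541,-.0435,.058,164.5)
s=cam('scene');im=s['image'][:,:,::-1]
cv2.imwrite('pics/a8.png',cv2.resize(cv2.convertScaleAbs(im[190:260,270:350],alpha=1.7),None,fx=8,fy=8,interpolation=cv2.INTER_CUBIC))
```

```text
t 7.08 pos [ 0.5464 -0.0443  0.0666] q6 -1.43 w 0.180 F [ 0.5 -0.6  0.8] toolx yaw 164.60 tilt zaxis [ 8.2e-03  3.0e-04 -1.0e+00]
tool delta mm [ 5.5 -0.7  8.6] rows 0.21391533649498032
turn [0.0025 0.0079 0.0017]
```

View pics/a8.png

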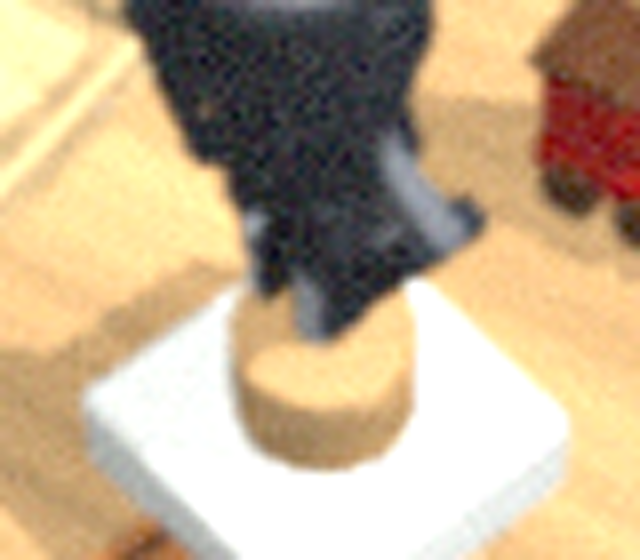

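Gripped: the opening stopped at 0.18. Now I'll lift and check.

Request:
{"method": "servo_tool", "body": {
  "targets": "0 0 0 0 0 -10 0;0 0 0 0 0 -15 0;0 0 0 0 0 -20 0;0 0 0 0 0 -20 0;0 0 0 0 0 -10 0;0 0 0 0 0 0 0"
}}

```text
time: 7.63
tool_pos: [0.5427, -0.0438, 0.1436]
tcp_rot: [0.421, 3.113, 0.002]
wrist_force: [0.3, 0.3, -1.1]
width: 0.18
```

Run:
```python
from h import *
go(.497,-.256,.14,164.5)
s=cam('scene');im=s['image'][:,:,::-1]
cv2.imwrite('pics/a9.png',cv2.resize(cv2.convertScaleAbs(im[160:260,250:350],alpha=1.7),None,fx=6,fy=6,interpolation=cv2.INTER_CUBIC))
```

```text
t 7.63 pos [ 0.5427 -0.0438  0.1436] q6 -1.43 w 0.180 F [ 0.3  0.3 -1.1] toolx yaw 164.60 tilt zaxis [ 8.0e-04  1.5e-03 -1.0e+00]
tool delta mm [ -12.3 -216.7    3.2] rows 5.417923770547939
turn [0.0017 0.0004 0.0017]
```

View pics/a9.png

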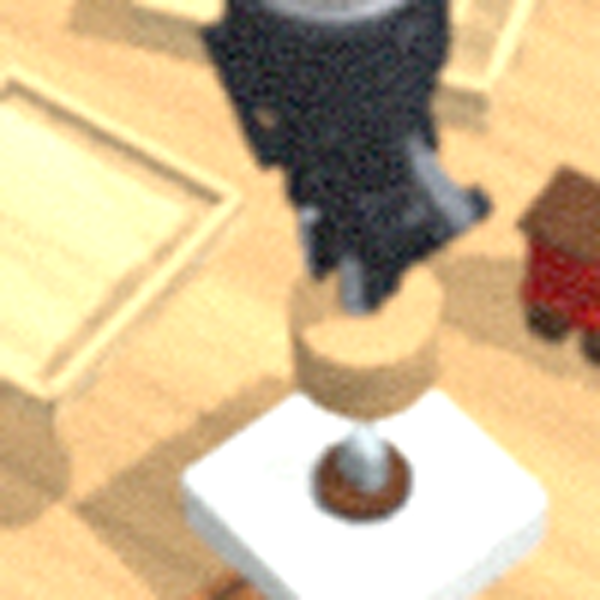

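The cap is lifted and the shaft is exposed. Next I'll move over the tray.

Request:
{"method": "servo_tool", "body": {
  "targets": "0 0 0 -1 -20 0 0;0 0 0 -2 -35 0 0;0 0 0 -2 -38 0 0;0 0 0 -2 -38 0 0;0 0 0 -2 -38 0 0;0 0 0 -2 -25 0 0;0 0 0 -1 -15 0 0;0 0 0 0 0 0 0"
}}

```text
time: 8.35
tool_pos: [0.4929, -0.2531, 0.1331]
tcp_rot: [-0.41, -3.105, -0.008]
wrist_force: [-0.3, -0.7, -0.8]
width: 0.182
```

Run:
```python
from h import *
go(.497,-.256,.06,164.5)
c=cam('top');s=cam('scene')
t=c['image'][:,:,::-1];S=s['image'][:,:,::-1]
def cr(im,u,v,w,h,k): return cv2.resize(cv2.convertScaleAbs(im[v:v+h,u:u+w],alpha=1.6),None,fx=k,fy=k,interpolation=cv2.INTER_CUBIC)
cv2.imwrite('pics/a10.png',np.hstack([cr(t,370,230,100,120,4),cr(S,200,120,100,120,4)]))
```

```text
t 8.35 pos [ 0.4929 -0.2531  0.1331] q6 -1.83 w 0.182 F [-0.3 -0.7 -0.8] toolx yaw 164.96 tilt zaxis [-0.0086  0.0065 -0.9999]
tool delta mm [-5.5 -2.1 73.1] rows 1.8268103800328723
turn [ 0.004  -0.01    0.0081]
```

View pics/a10.png

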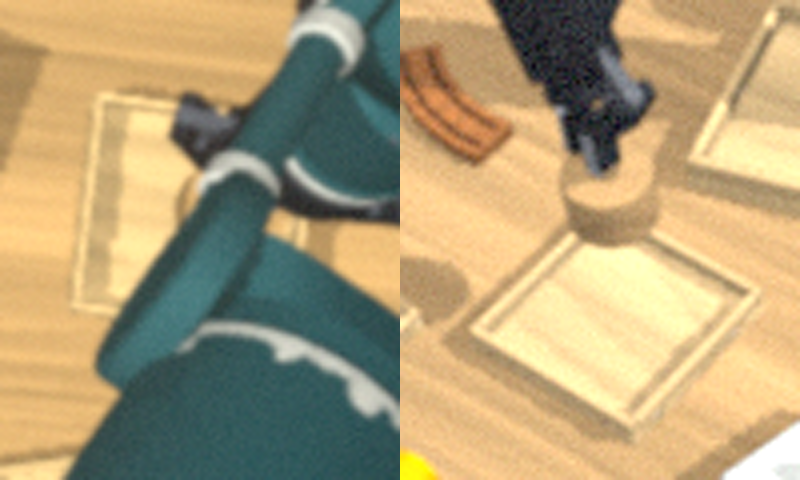

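Request:
{"method": "servo_tool", "body": {
  "targets": "0.004 -0.01 0.008 -5 -2 15 0;0 0 0 0 0 22 0;0 0 0 0 0 22 0;0 0 0 0 0 15 0;0 0 0 0 0 6 0;0 0 0 0 0 0 0;0 0 0 0 0 0 0"
}}

```text
time: 9.03
tool_pos: [0.4992, -0.2439, 0.0485]
tcp_rot: [-0.411, -3.113, -0.01]
wrist_force: [-0.4, 0.1, -1.0]
width: 0.184
```

Run:
```python
from h import *
go(.497,-.256,.033,164.5)
S=cam('scene')['image'][:,:,::-1]
def cr(im,u,v,w,h,k): return cv2.resize(cv2.convertScaleAbs(im[v:v+h,u:u+w],alpha=1.6),None,fx=k,fy=k,interpolation=cv2.INTER_CUBIC)
cv2.imwrite('pics/a11.png',cr(S,200,140,100,100,6))
```

```text
t 9.03 pos [ 0.4992 -0.2439  0.0485] q6 -1.81 w 0.184 F [-0.4  0.1 -1. ] toolx yaw 164.94 tilt zaxis [-6.0e-04  6.5e-03 -1.0e+00]
tool delta mm [ -1.  -12.3  15.4] rows 0.38497895498345913
turn [ 0.0061 -0.0023  0.0078]
```

View pics/a11.png

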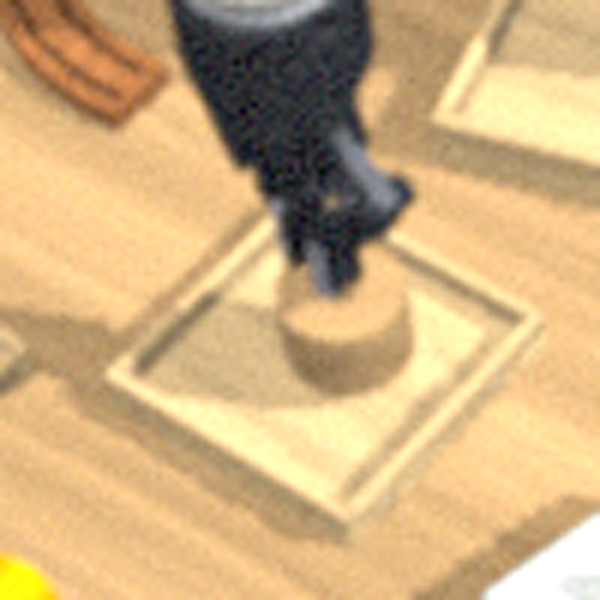

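Request:
{"method": "servo_tool", "body": {
  "targets": "0.005 -0.002 0 -1 -7 2 0;0 0 0 0 -5 3 0;0 0 0 0 -2 4 0;0 0 0 0 0 2 0;0 0 0 0 0 0 0"
}}

```text
time: 9.5
tool_pos: [0.4999, -0.2606, 0.0412]
tcp_rot: [0.409, 3.107, -0.004]
wrist_force: [-0.5, 0.6, -0.3]
width: 0.181
```

Run:
```python
from h import *
go(.497,-.256,.033,164.5)
```

```text
t 9.50 pos [ 0.4999 -0.2606  0.0412] q6 -1.83 w 0.181 F [-0.5  0.6 -0.3] toolx yaw 164.99 tilt zaxis [ 0.0075 -0.0037 -1.    ]
tool delta mm [4.1 3.7 8.2] rows 0.20446784576567695
turn [-0.0016  0.0082  0.0086]
```

Request:
{"method": "servo_tool", "body": {
  "targets": "0 0.008 0 3 3 3 0;0 0 0 0 0 3 0;0 0 0 0 0 2 0;0 0 0 0 0 2 0;0 0 0 0 0 0 0"
}}

```text
time: 9.92
tool_pos: [0.4985, -0.2585, 0.0328]
tcp_rot: [0.411, 3.113, -0.006]
wrist_force: [0.2, 0.5, -2.6]
width: 0.179
```

Run:
```python
from h import *
go(.497,-.256,.033,164.5)
S=cam('scene')['image'][:,:,::-1]
def cr(im,u,v,w,h,k): return cv2.resize(cv2.convertScaleAbs(im[v:v+h,u:u+w],alpha=1.6),None,fx=k,fy=k,interpolation=cv2.INTER_CUBIC)
cv2.imwrite('pics/a12.png',cr(S,200,140,100,100,6))
```

```text
t 9.92 pos [ 0.4985 -0.2585  0.0328] q6 -1.83 w 0.179 F [ 0.2  0.5 -2.6] toolx yaw 164.96 tilt zaxis [ 9.0e-04 -3.9e-03 -1.0e+00]
tool delta mm [ 2.1  2.  -0.3] rows 0.05359425650532117
turn [-0.0035  0.0019  0.008 ]
```

View pics/a12.png

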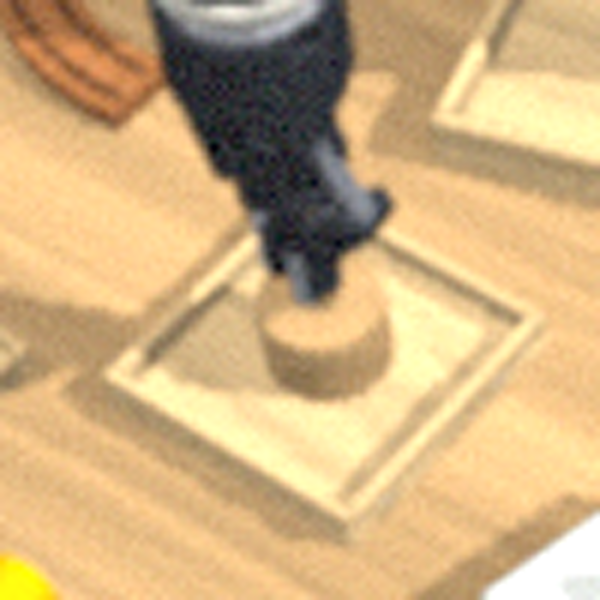

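Request:
{"method": "servo_tool", "body": {
  "targets": "0 0 0 1 1 2 0;0 0 0 0 0 1.5 0;0 0 0 0 0 0 0"
}}

```text
time: 10.22
tool_pos: [0.4998, -0.2596, 0.0332]
tcp_rot: [0.409, 3.11, -0.012]
wrist_force: [-0.1, -0.1, -0.6]
width: 0.18
```

Run:
```python
from h import *
go(.497,-.256,.033,164.5)
```

```text
t 10.22 pos [ 0.4998 -0.2596  0.0332] q6 -1.83 w 0.180 F [-0.1 -0.1 -0.6] toolx yaw 165.02 tilt zaxis [ 0.0043 -0.0082 -1.    ]
tool delta mm [3.6 2.8 0.2] rows 0.09082399500068117
turn [-0.0068  0.0063  0.0091]
```

Request:
{"method": "servo_tool", "body": {
  "targets": "0 0.005 0 2 2 3 0;0 0 0 0 0 2 0"
}}

```text
time: 10.38
tool_pos: [0.5013, -0.2607, 0.0327]
tcp_rot: [0.407, 3.109, -0.02]
wrist_force: [-6.9, 2.4, 15.6]
width: 0.179
```

Run:
```python
from h import *
go(.497,-.256,.033,164.5)
```

```text
t 10.38 pos [ 0.5013 -0.2607  0.0327] q6 -1.82 w 0.179 F [-6.9  2.4 15.6] toolx yaw 165.09 tilt zaxis [ 0.0047 -0.0135 -0.9999]
tool delta mm [ 5.4  3.4 -0.4] rows 0.13452532179937507
turn [-0.0118  0.0081  0.0102]
```

Firm contact with the tray floor (15 N). Releasing.

Request:
{"method": "servo_tool", "body": {
  "targets": "0 0 0 0 0 0 0;0 0 0 0 0 0 85;0 0 0 0 0 0 85;0 0 0 0 0 0 85;0 0 0 0 0 0 85;0 0 0 0 0 0 85;0 0 0 0 0 0 85;0 0 0 0 0 0 85"
}}

```text
time: 11.05
tool_pos: [0.5006, -0.2592, 0.0307]
tcp_rot: [0.407, 3.11, -0.018]
wrist_force: [0.4, -0.3, -0.6]
width: 0.999
```

Request:
{"method": "servo_tool", "body": {
  "targets": "0 0 0 0 0 -10 85;0 0 0 0 0 -20 85;0 0 0 0 0 -25 85;0 0 0 0 0 -25 85;0 0 0 0 0 -25 85;0 0 0 0 0 -20 85;0 0 0 0 0 -5 85;0 0 0 0 0 0 85"
}}

```text
time: 11.72
tool_pos: [0.4984, -0.2565, 0.168]
tcp_rot: [0.407, 3.114, -0.015]
wrist_force: [0.4, -0.7, -1.4]
width: 0.992
```

Run:
```python
from h import *
go(.511,.271,.16,214.5)
S=cam('scene','p13.png')['image'][:,:,::-1]
def cr(im,u,v,w,h,k): return cv2.resize(cv2.convertScaleAbs(im[v:v+h,u:u+w],alpha=1.6),None,fx=k,fy=k,interpolation=cv2.INTER_CUBIC)
cv2.imwrite('pics/a13.png',cr(S,200,140,150,130,5))
```

```text
t 11.72 pos [ 0.4984 -0.2565  0.168 ] q6 -1.82 w 0.992 F [ 0.4 -0.7 -1.4] toolx yaw 165.10 tilt zaxis [-7.0e-04 -9.6e-03 -1.0e+00]
tool delta mm [123.5 513.1   3. ] rows 12.826663361494775
turn [-0.0096 -0.0024 -0.8622]
```

View pics/a13.png

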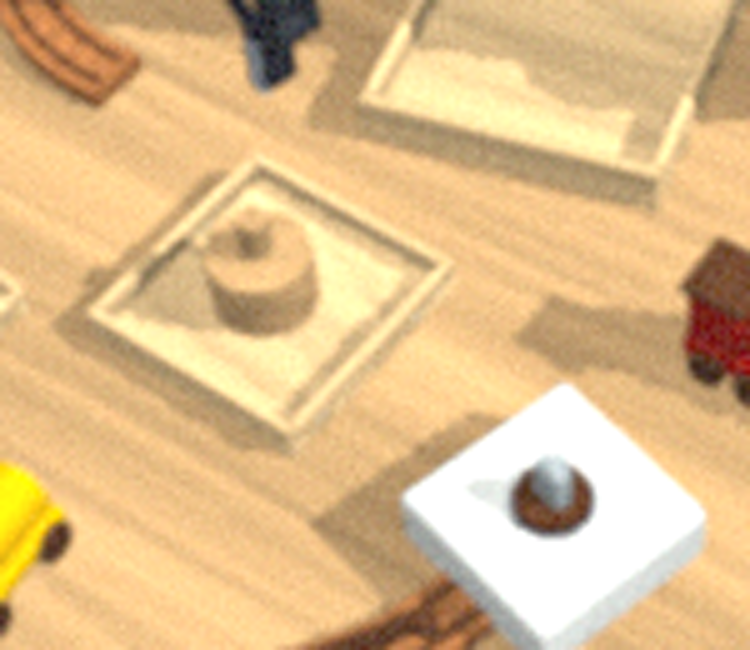

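Request:
{"method": "servo_tool", "body": {
  "targets": "0 0 0 5 20 0 85;0 0 0 9 38 0 85;0 0 0 9 38 0 85;0 0 0 9 38 0 85;0 0 0 9 38 0 85;0 0 0 9 38 0 85;0 0 0 9 38 0 85;0 0 0 9 38 0 85"
}}

```text
time: 12.43
tool_pos: [0.5002, 0.0411, 0.152]
tcp_rot: [-0.428, -3.098, 0.02]
wrist_force: [0.3, -0.1, 0.1]
width: 0.995
```

Request:
{"method": "servo_tool", "body": {
  "targets": "0 0 0 9 38 0 85;0 0 0 9 38 0 85;0 0 0 9 38 0 85;0 0 0 9 38 0 85;0 0 0 5 20 0 85;0 0 0 0 0 0 85"
}}

```text
time: 12.93
tool_pos: [0.4979, 0.2316, 0.1377]
tcp_rot: [-0.417, -3.083, 0.026]
wrist_force: [-0.1, 0.5, -0.1]
width: 0.995
```

Run:
```python
from h import *
go(.511,.271,.16,214.5)
```

```text
t 12.93 pos [0.4979 0.2316 0.1377] q6 -0.91 w 0.995 F [-0.1  0.5 -0.1] toolx yaw 164.59 tilt zaxis [-0.0323 -0.0128 -0.9994]
tool delta mm [ -1.6  41.  -23.2] rows 1.025374312274398
turn [-0.0075 -0.0351 -0.8707]
```

Request:
{"method": "servo_tool", "body": {
  "targets": "-0.007 -0.035 -0.12 -2 20 -15 85;0 0 -0.12 0 12 -8 85;0 0 -0.12 0 0 0 85;0 0 -0.12 0 0 0 85;0 0 -0.12 0 0 0 85;0 0 -0.12 0 0 0 85;0 0 -0.12 0 0 0 85;0 0 -0.03 0 0 0 85"
}}

```text
time: 13.6
tool_pos: [0.4986, 0.2562, 0.1448]
tcp_rot: [0.973, -2.958, 0.032]
wrist_force: [-0.0, -0.2, 1.1]
width: 0.994
```

Run:
```python
from h import *
go(.511,.271,.1,214.5)
c=cam('top','p14t.png');s=cam('scene','p14s.png')
t=c['image'][:,:,::-1];S=s['image'][:,:,::-1]
def cr(im,u,v,w,h,k): return cv2.resize(cv2.convertScaleAbs(im[v:v+h,u:u+w],alpha=1.6),None,fx=k,fy=k,interpolation=cv2.INTER_CUBIC)
cv2.imwrite('pics/a14.png',np.hstack([cr(t,170,190,100,140,4),cr(S,390,220,100,140,4)]))
cv2.imwrite('pics/a14b.png',np.hstack([cr(t,315,235,45,45,8.8),cr(S,288,220,45,45,8.8)]))
```

```text
t 13.60 pos [0.4986 0.2562 0.1448] q6 -1.76 w 0.994 F [-0.  -0.2  1.1] toolx yaw -143.58 tilt zaxis [-0.0191 -0.028  -0.9994]
tool delta mm [-20.1   5.   44.2] rows 1.104252844032692
turn [-0.0117 -0.0318  0.0336]
```

View pics/a14.png

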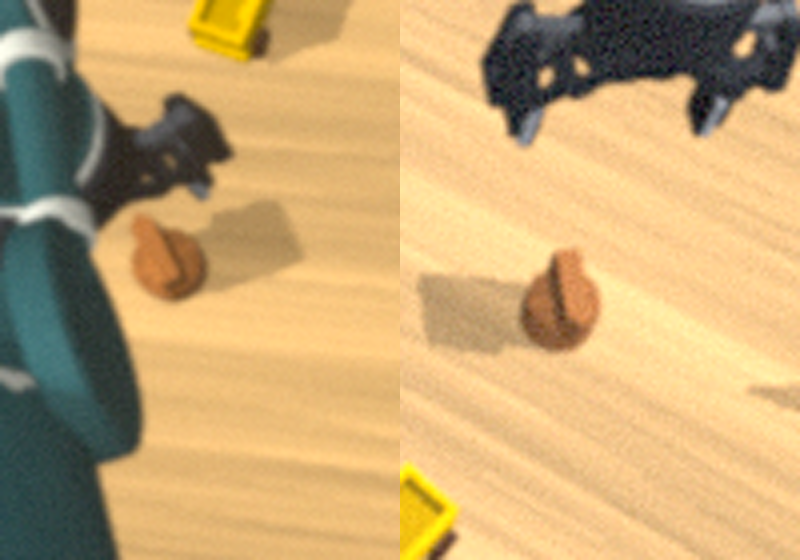

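View pics/a14b.png

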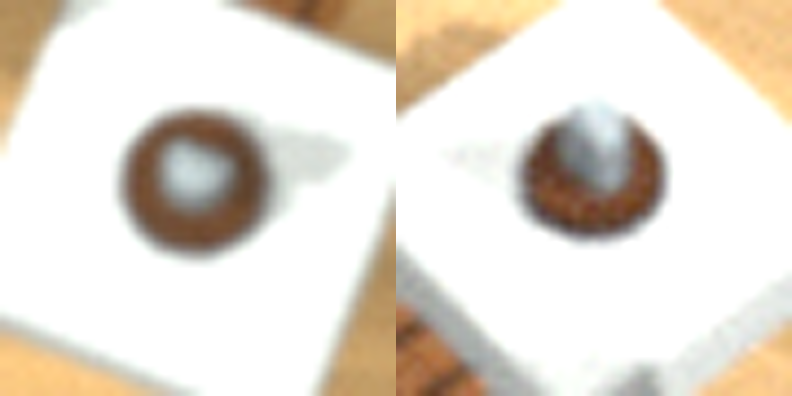

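```bash
cat >> h.py <<'E'
def tri(c1,p1,c2,p2):
    e1,d1=ray(c1,*p1);e2,d2=ray(c2,*p2);d1=d1/np.linalg.norm(d1);d2=d2/np.linalg.norm(d2)
    A=np.stack([d1,-d2],1);k=np.linalg.lstsq(A,e2-e1,rcond=None)[0]
    a=e1+d1*k[0];b=e2+d2*k[1];return (a+b)/2,np.linalg.norm(a-b)*1000
E
python3 - <<'E'
from h import *
c=cam('top');s=cam('scene')
print('tip',tri(c,(221.25,237.5),s,(421.25,255)))
k=8.8
ct=(315+195.5/k-.5,235+183.5/k-.5);cs=(288+(593.5-396)/k-.5,220+177/k-.5)
print('collar',onz(c,*ct,.045),onz(s,*cs,.045),tri(c,ct,s,cs))
p=bot.read_state();M=R.from_rotvec(p['tcp_rot']).as_matrix();print(p['tool_pos'],M[:,1],p['tool_pos']+M[:,1]*.043-M[:,2]*.013,p['tool_pos']-M[:,1]*.043-M[:,2]*.013)
E
```

```text
tip (array([0.52443214, 0.22113059, 0.17674663]), np.float64(6.038199213405331))
collar [ 0.54025922 -0.04329486  0.045     ] [ 0.54486311 -0.04216285  0.045     ] (array([ 0.54163323, -0.04387941,  0.03931599]), np.float64(1.0141352986117078))
[0.49905362 0.25678603 0.14556368] [-0.58819204  0.80864205 -0.01132084] [0.47399694 0.29191089 0.15806995] [0.52458145 0.22236768 0.15904354]
```

Request:
{"method": "servo_tool", "body": {
  "targets": "-0.012 -0.032 0.034 -14 4 15 85;0 0 0 -6 1 25 85;0 0 0 0 0 25 85;0 0 0 0 0 10 85;0 0 0 0 0 0 85;0 0 0 0 0 0 85"
}}

```text
time: 14.3
tool_pos: [0.5145, 0.2712, 0.0687]
tcp_rot: [-0.905, 3.003, 0.002]
wrist_force: [-0.7, 0.7, 0.6]
width: 0.995
```

Run:
```python
from h import *
go(.5115,.271,.01,214.5)
```

```text
t 14.30 pos [0.5145 0.2712 0.0687] q6 -1.71 w 0.995 F [-0.7  0.7  0.6] toolx yaw -146.47 tilt zaxis [ 0.0048  0.0028 -1.    ]
tool delta mm [ 2.9  1.5 58.6] rows 1.4660134267202969
turn [-0.0004  0.0055 -0.017 ]
```

Request:
{"method": "servo_tool", "body": {
  "targets": "0 0.005 -0.017 2 1 15 85;0 0 0 1 0 20 85;0 0 0 0 0 12 85;0 0 0 0 0 4 85;0 0 0 0 0 0 85;0 0 0 0 0 0 85"
}}

```text
time: 14.8
tool_pos: [0.5149, 0.2719, 0.0191]
tcp_rot: [-0.933, 2.992, 0.001]
wrist_force: [-0.1, -0.4, -0.8]
width: 0.991
```

Run:
```python
from h import *
go(.5115,.271,.01,214.5)
c=cam('top');s=cam('scene')
t=c['image'][:,:,::-1];S=s['image'][:,:,::-1]
def cr(im,u,v,w,h,k): return cv2.resize(cv2.convertScaleAbs(im[v:v+h,u:u+w],alpha=1.6),None,fx=k,fy=k,interpolation=cv2.INTER_CUBIC)
cv2.imwrite('pics/a15.png',np.hstack([cr(t,180,220,65,80,6),cr(S,400,240,65,80,6)]))
```

```text
t 14.80 pos [0.5149 0.2719 0.0191] q6 -1.73 w 0.991 F [-0.1 -0.4 -0.8] toolx yaw -145.35 tilt zaxis [ 0.0071  0.0027 -1.    ]
tool delta mm [3.3 1.2 9.1] rows 0.22665666368509751
turn [-0.0018  0.0074  0.0026]
```

View pics/a15.png

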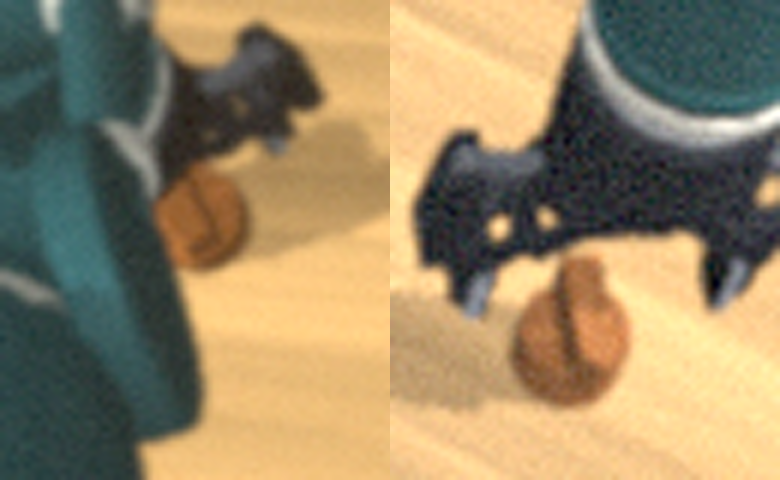

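Run:
```python
from h import *
c=cam('top');s=cam('scene')
print('tip',tri(c,(226.7-.4,245-.4),s,(414.2-.4,292-.4)))
p=bot.read_state();M=R.from_rotvec(p['tcp_rot']).as_matrix();print(p['tool_pos']-M[:,1]*.043-M[:,2]*.013)
```

```text
tip (array([0.53625456, 0.23535083, 0.04459382]), np.float64(3.5117592964697297))
[0.53987109 0.2367577  0.03300321]
```

Request:
{"method": "servo_tool", "body": {
  "newtons": 60,
  "targets": "0 0.007 0 3 1 5 85;0 0 0 0 0 2 85;0 0 0 0 0 0 0;0 0 0 0 0 0 0;0 0 0 0 0 0 0;0 0 0 0 0 0 0;0 0 0 0 0 0 0;0 0 0 0 0 0 0"
}}

```text
time: 15.67
tool_pos: [0.5138, 0.2721, 0.0144]
tcp_rot: [-0.934, 2.994, -0.001]
wrist_force: [0.7, 0.5, 1.9]
width: 0.16
```

Request:
{"method": "servo_tool", "body": {
  "targets": "0 0 0 0 0 0 0;0 0 0 0 0 0 0"
}}

```text
time: 15.83
tool_pos: [0.5139, 0.2721, 0.0146]
tcp_rot: [-0.934, 2.993, -0.002]
wrist_force: [0.7, -0.4, -0.7]
width: 0.158
```

Run:
```python
from h import *
go(.5115,.271,.01,214.5)
c=cam('top');s=cam('scene')
t=c['image'][:,:,::-1];S=s['image'][:,:,::-1]
def cr(im,u,v,w,h,k): return cv2.resize(cv2.convertScaleAbs(im[v:v+h,u:u+w],alpha=1.6),None,fx=k,fy=k,interpolation=cv2.INTER_CUBIC)
cv2.imwrite('pics/a16.png',np.hstack([cr(t,190,225,45,60,8.8),cr(S,410,250,45,60,8.8)]))
```

```text
t 15.83 pos [0.5139 0.2721 0.0146] q6 -1.73 w 0.158 F [ 0.7 -0.4 -0.7] toolx yaw -145.35 tilt zaxis [ 5.9e-03  8.0e-04 -1.0e+00]
tool delta mm [2.6 0.5 4.6] rows 0.11376702230659881
turn [-0.0027  0.0053  0.0026]
```

View pics/a16.png

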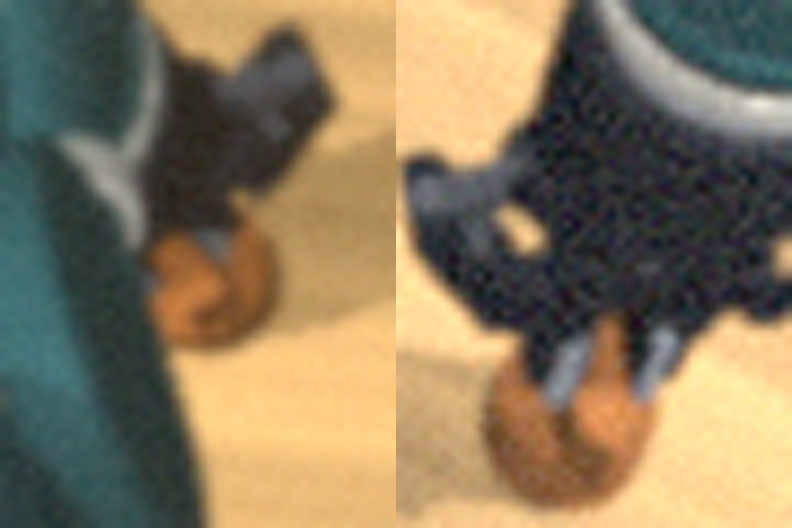

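Run:
```python
from h import *
s=cam('scene')
for z in(.015,.025,.03,.035,.04):print(z,onz(s,433.0,294.4,z))
for z in(.0,.03,.054):print(proj(s,[.511,.271,z]))
```

```text
0.015 [0.50164841 0.27593169 0.015     ]
0.025 [0.5072727  0.27636328 0.025     ]
0.03 [0.51008485 0.27657908 0.03      ]
0.035 [0.512897   0.27679488 0.035     ]
0.04 [0.51570914 0.27701067 0.04      ]
[428.18344478 299.22750325]
[430.64262701 293.53671996]
[432.69521412 288.78683675]
```

Request:
{"method": "servo_tool", "body": {
  "targets": "0 0 0 0 0 -8 0;0 0 0 0 0 -15 0;0 0 0 0 0 -25 0;0 0 0 0 0 -30 0;0 0 0 0 0 -30 0;0 0 0 0 0 -20 0;0 0 0 0 0 -5 0;0 0 0 0 0 0 0"
}}

```text
time: 16.65
tool_pos: [0.5104, 0.2708, 0.1531]
tcp_rot: [0.935, -2.998, 0.003]
wrist_force: [-0.5, 0.0, -0.7]
width: 0.164
```

Request:
{"method": "servo_tool", "body": {
  "targets": "0 0 0.12 0 0 0 0;0 0 0.12 0 0 0 0;0 0 0.12 0 0 0 0;0 0 0.12 0 0 0 0;0 0 0.12 0 0 0 0;0 0 0.12 0 0 0 0;0 0 0.1 0 0 0 0;0 0 0 0 0 0 0"
}}

```text
time: 17.32
tool_pos: [0.5045, 0.268, 0.1421]
tcp_rot: [-0.392, -3.105, 0.014]
wrist_force: [-1.0, 0.2, -1.2]
width: 0.165
```

Run:
```python
from h import *
go(.545,-.044,.15,164.5)
s=cam('scene','p17.png')
```

```text
t 17.32 pos [0.5045 0.268  0.1421] q6 -0.87 w 0.165 F [-1.   0.2 -1.2] toolx yaw 165.61 tilt zaxis [-0.0128 -0.0077 -0.9999]
tool delta mm [-116.7 -292.2   -6. ] rows 7.304548210801046
turn [-0.0107 -0.0104  0.0194]
```

View pics/p17.png

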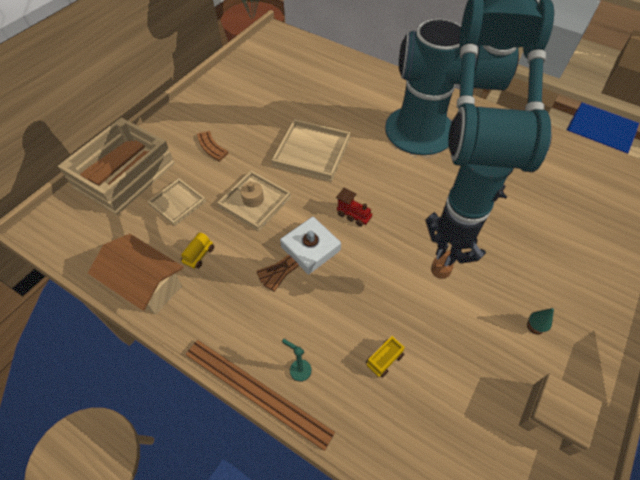

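The knob is held. I'll move it to above the shaft.

Request:
{"method": "servo_tool", "body": {
  "targets": "0 0 0 -8 -20 0 0;0 0 0 -14 -35 -2 0;0 0 0 -14 -35 -2 0;0 0 0 -14 -35 -2 0;0 0 0 -14 -35 -2 0;0 0 0 -14 -35 -2 0;0 0 0 -12 -30 0 0;0 0 0 -8 -20 0 0"
}}

```text
time: 18.03
tool_pos: [0.5395, 0.0015, 0.1452]
tcp_rot: [-0.323, -3.102, 0.017]
wrist_force: [-0.2, 0.8, -0.3]
width: 0.169
```

Run:
```python
from h import *
go(.545,-.044,.14,164.5)
```

```text
t 18.03 pos [0.5395 0.0015 0.1452] q6 -1.40 w 0.169 F [-0.2  0.8 -0.3] toolx yaw 168.10 tilt zaxis [-0.0235 -0.0083 -0.9997]
tool delta mm [-14.9 -43.4   5.4] rows 1.083814931625984
turn [-0.0137 -0.0209  0.0629]
```

Request:
{"method": "servo_tool", "body": {
  "targets": "-0.013 -0.02 0.06 -8 -22 3 0;0 0 0 -5 -15 2 0;0 0 0 0 0 0 0;0 0 0 0 0 0 0"
}}

```text
time: 18.37
tool_pos: [0.5425, -0.045, 0.1372]
tcp_rot: [-0.415, -3.111, 0.002]
wrist_force: [1.0, 0.7, -0.7]
width: 0.165
```

Run:
```python
from h import *
go(.545,-.044,.11,164.5)
```

```text
t 18.37 pos [ 0.5425 -0.045   0.1372] q6 -1.43 w 0.165 F [ 1.   0.7 -0.7] toolx yaw 164.79 tilt zaxis [-0.0033 -0.0011 -1.    ]
tool delta mm [-2.2  1.7 27.2] rows 0.6800412594238963
turn [-0.0019 -0.0029  0.0051]
```

Request:
{"method": "servo_tool", "body": {
  "targets": "0 -0.003 0.005 -2 1 15 0;0 0 0 0 0 12 0;0 0 0 0 0 4 0;0 0 0 0 0 0 0;0 0 0 0 0 0 0"
}}

```text
time: 18.78
tool_pos: [0.5436, -0.0411, 0.1034]
tcp_rot: [-0.41, -3.111, 0.001]
wrist_force: [-0.3, -0.6, 0.2]
width: 0.164
```

Run:
```python
from h import *
go(.545,-.044,.1,164.5)
c=cam('top');s=cam('scene')
t=c['image'][:,:,::-1];S=s['image'][:,:,::-1]
def cr(im,u,v,w,h,k): return cv2.resize(cv2.convertScaleAbs(im[v:v+h,u:u+w],alpha=1.6),None,fx=k,fy=k,interpolation=cv2.INTER_CUBIC)
cv2.imwrite('pics/a18.png',np.hstack([cr(t,310,220,55,70,7),cr(S,285,195,55,70,7)]))
print(bot.read_state()['time'])
```

```text
t 18.78 pos [ 0.5436 -0.0411  0.1034] q6 -1.43 w 0.164 F [-0.3 -0.6  0.2] toolx yaw 165.00 tilt zaxis [-3.3e-03 -2.0e-04 -1.0e+00]
tool delta mm [-2.2 -2.4  3.4] rows 0.08468555349470196
turn [-0.001  -0.0032  0.0088]
18.8833
```

View pics/a18.png

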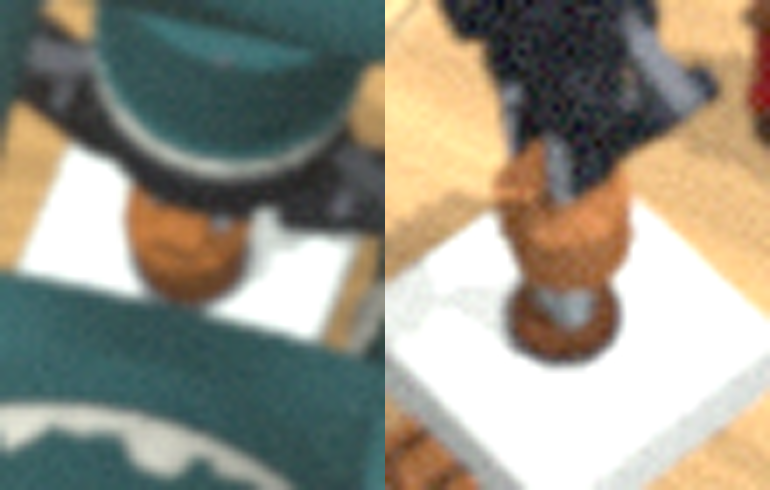

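```bash
cat >> h.py <<'E'
def ext(cm,x,y,zs,r):
    a=np.linspace(0,2*np.pi,120)
    P=np.array([proj(cm,[x+r*np.cos(b),y+r*np.sin(b),z]) for z in zs for b in a])
    return P[:,0].min(),P[:,0].max(),P[:,1].max()
E
python3 - <<'E'
from h import *
c=cam('top');s=cam('scene')
cv=lambda o,x,k=7:o+(x+.5)/k-.5
print('scene knob meas',cv(285,502-385),cv(285,632-385),cv(195,290))
print('pred',ext(s,.542,-.043,[.089,.117],.022))
print('scene collar meas',cv(285,507-385),cv(285,620-385),cv(195,362)); print('pred',ext(s,.542,-.043,[.04,.048],.02))
print('top knob',cv(310,127),cv(310,248),cv(220,305));print('pred',ext(c,.542,-.043,[.089,.117],.022))
k=8.8;print('top collar',cv(315,121,k),cv(315,271,k),cv(235,257,k));print('pred',ext(c,.542,-.043,[.04,.048],.02))
E
```

```text
scene knob meas 301.2857142857143 319.85714285714283 236.0
pred (np.float64(300.06889451134043), np.float64(319.0832482316469), np.float64(236.133778439527))
scene collar meas 302.0 318.14285714285717 246.28571428571428
pred (np.float64(302.1183643238144), np.float64(318.45388144085763), np.float64(246.59278073825533))
top knob 327.7142857142857 345.0 263.14285714285717
pred (np.float64(328.2759530756853), np.float64(347.42702158822254), np.float64(260.1166441303541))
top collar 328.3068181818182 345.35227272727275 263.7613636363636
pred (np.float64(328.57070894461225), np.float64(344.7891311849124), np.float64(262.93388597680695))
```

Request:
{"method": "servo_tool", "body": {
  "targets": "0 -0.003 0.008 -2 -2 4 0;0 0 0 0 -1 3 0;0 0 0 0 0 2 0;0 0 0 0 0 0 0"
}}

```text
time: 19.32
tool_pos: [0.5474, -0.0455, 0.0966]
tcp_rot: [0.424, 3.107, -0.002]
wrist_force: [-0.5, -0.3, -0.3]
width: 0.162
```

Run:
```python
from h import *
go(.545,-.044,.085,164.5)
```

```text
t 19.32 pos [ 0.5474 -0.0455  0.0966] q6 -1.43 w 0.162 F [-0.5 -0.3 -0.3] toolx yaw 164.47 tilt zaxis [ 0.006  -0.0021 -1.    ]
tool delta mm [ 2.8  0.8 11.6] rows 0.2900605321362282
turn [-0.0004  0.0063 -0.0005]
```

Request:
{"method": "servo_tool", "body": {
  "targets": "0 0.004 0 1.5 0.5 3 0;0 0.002 0 1 0 3 0;0 0 0 0 0 2 0;0 0 0 0 0 1 0;0 0 0 0 0 0 0"
}}

```text
time: 19.73
tool_pos: [0.5446, -0.0445, 0.0864]
tcp_rot: [-0.425, -3.112, 0.0]
wrist_force: [0.3, -0.2, -0.3]
width: 0.164
```

Run:
```python
from h import *
go(.545,-.044,.082,164.5)
```

```text
t 19.73 pos [ 0.5446 -0.0445  0.0864] q6 -1.43 w 0.164 F [ 0.3 -0.2 -0.3] toolx yaw 164.44 tilt zaxis [-9.e-04 -1.e-04 -1.e+00]
tool delta mm [-0.2  0.6  4.4] rows 0.11087362189526409
turn [-0.0004 -0.0009 -0.0011]
```

Request:
{"method": "servo_tool", "body": {
  "targets": "0 0 0 0 0.5 2 0;0 0 0 0 0 2 0;0 0 0 0 0 2 0;0 0 0 0 0 1 0"
}}

```text
time: 20.07
tool_pos: [0.545, -0.0443, 0.0793]
tcp_rot: [-0.425, -3.112, 0.001]
wrist_force: [-0.1, -0.8, 0.2]
width: 0.16
```

Run:
```python
from h import *
go(.545,-.044,.075,164.5)
s=cam('scene');S=s['image'][:,:,::-1]
def cr(im,u,v,w,h,k): return cv2.resize(cv2.convertScaleAbs(im[v:v+h,u:u+w],alpha=1.6),None,fx=k,fy=k,interpolation=cv2.INTER_CUBIC)
cv2.imwrite('pics/a19.png',cr(S,280,190,60,65,9))
```

```text
t 20.07 pos [ 0.545  -0.0443  0.0793] q6 -1.43 w 0.160 F [-0.1 -0.8  0.2] toolx yaw 164.46 tilt zaxis [-7.e-04 -8.e-04 -1.e+00]
tool delta mm [0.  0.3 4.3] rows 0.10789032547445532
turn [-0.0009 -0.0005 -0.0007]
```

View pics/a19.png

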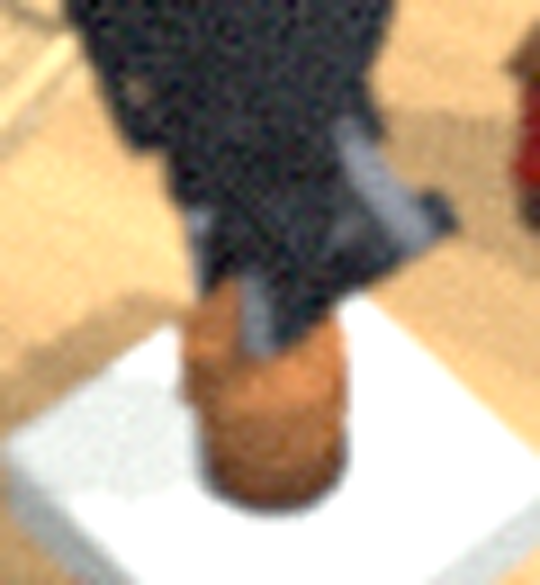

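Request:
{"method": "servo_tool", "body": {
  "targets": "0 0 0 0 0 2 0;0 0 0 0 0 2 0;0 0 0 0 0 2 0;0 0 0 0 0 2 0"
}}

```text
time: 20.45
tool_pos: [0.5446, -0.0443, 0.0705]
tcp_rot: [-0.425, -3.112, 0.001]
wrist_force: [-0.1, -0.0, 0.7]
width: 0.163
```

Run:
```python
from h import *
go(.545,-.044,.0625,164.5)
```

```text
t 20.45 pos [ 0.5446 -0.0443  0.0705] q6 -1.42 w 0.163 F [-0.1 -0.   0.7] toolx yaw 164.44 tilt zaxis [-1.2e-03 -7.0e-04 -1.0e+00]
tool delta mm [-0.3  0.4  8. ] rows 0.19943947940549542
turn [-0.001  -0.0009 -0.001 ]
```

It is going on freely. Continuing to seat it.

Request:
{"method": "servo_tool", "body": {
  "targets": "0 0 0 0 0 2 0;0 0 0 0 0 2 0;0 0 0 0 0 2 0;0 0 0 0 0 1 0"
}}

```text
time: 20.78
tool_pos: [0.5445, -0.0442, 0.0622]
tcp_rot: [-0.425, -3.111, 0.001]
wrist_force: [-0.5, -0.5, 2.0]
width: 0.162
```

Run:
```python
from h import *
go(.545,-.044,.0555,164.5)
s=cam('scene');S=s['image'][:,:,::-1]
def cr(im,u,v,w,h,k): return cv2.resize(cv2.convertScaleAbs(im[v:v+h,u:u+w],alpha=1.6),None,fx=k,fy=k,interpolation=cv2.INTER_CUBIC)
cv2.imwrite('pics/a20.png',cr(S,250,190,90,110,5.4))
```

```text
t 20.78 pos [ 0.5445 -0.0442  0.0622] q6 -1.42 w 0.162 F [-0.5 -0.5  2. ] toolx yaw 164.45 tilt zaxis [-1.4e-03 -5.0e-04 -1.0e+00]
tool delta mm [-0.4  0.3  6.7] rows 0.16823470929470508
turn [-0.0009 -0.0013 -0.0009]
```

View pics/a20.png

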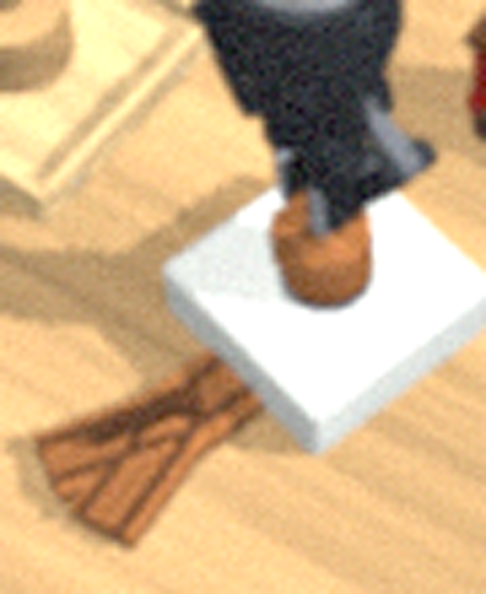

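Request:
{"method": "servo_tool", "body": {
  "newtons": 90,
  "targets": "0 0 0 0 0 1 0;0 0 0 0 0 2 0;0 0 0 0 0 2 0;0 0 0 0 0 2 0"
}}

```text
time: 21.17
tool_pos: [0.5449, -0.0442, 0.0568]
tcp_rot: [-0.425, -3.112, 0.001]
wrist_force: [-1.9, -0.0, 5.8]
width: 0.145
```

Run:
```python
from h import *
go(.545,-.044,.0555,164.5)
```

```text
t 21.17 pos [ 0.5449 -0.0442  0.0568] q6 -1.42 w 0.145 F [-1.9 -0.   5.8] toolx yaw 164.44 tilt zaxis [-1.e-03 -5.e-04 -1.e+00]
tool delta mm [-0.   0.2  1.3] rows 0.03166414575843142
turn [-0.0008 -0.0008 -0.001 ]
```

Request:
{"method": "servo_tool", "body": {
  "targets": "0 0 0 0 0 2 0;0 0 0 0 0 2 0;0 0 0 0 0 2 0;0 0 0 0 0 2 0"
}}

```text
time: 21.5
tool_pos: [0.5454, -0.0439, 0.0552]
tcp_rot: [-0.425, -3.111, 0.001]
wrist_force: [-6.8, 0.4, 14.5]
width: 0.153
```

Run:
```python
from h import *
go(.545,-.044,.0555,164.5)
s=cam('scene');S=s['image'][:,:,::-1]
def cr(im,u,v,w,h,k): return cv2.resize(cv2.convertScaleAbs(im[v:v+h,u:u+w],alpha=1.6),None,fx=k,fy=k,interpolation=cv2.INTER_CUBIC)
cv2.imwrite('pics/a21.png',cr(S,250,190,90,110,5.4))
go(.545,-.044,.0555,164.5)
```

```text
t 21.50 pos [ 0.5454 -0.0439  0.0552] q6 -1.42 w 0.153 F [-6.8  0.4 14.5] toolx yaw 164.46 tilt zaxis [-1.8e-03 -2.0e-04 -1.0e+00]
tool delta mm [ 0.3 -0.2 -0.3] rows 0.008547039505409342
turn [-0.0007 -0.0017 -0.0007]
t 21.55 pos [ 0.5454 -0.0439  0.0552] q6 -1.42 w 0.148 F [-7.3  0.9 15.9] toolx yaw 164.46 tilt zaxis [-1.7e-03 -2.0e-04 -1.0e+00]
tool delta mm [ 0.3 -0.2 -0.3] rows 0.008483260935015176
turn [-0.0007 -0.0016 -0.0007]
```

View pics/a21.png

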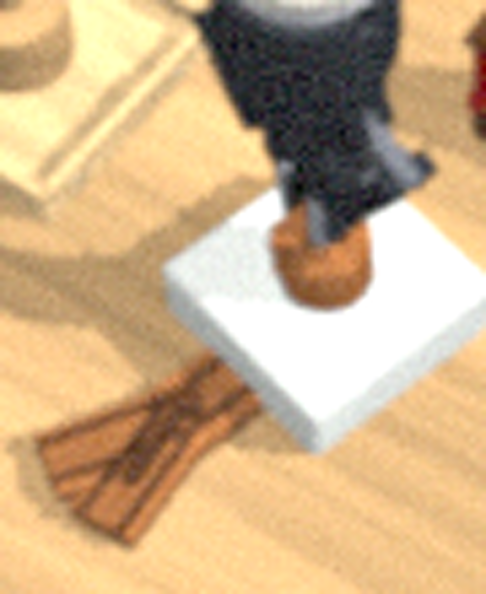

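The junction tongue has swung over and the push is steady at about 15 N against the stop. I'll check that the hold is stable and look at the cap, then hand in.

Run:
```python
from h import *
for i in range(8): c=cam('scene','p22.png')
go(.545,-.044,.0555,164.5)
```

```text
t 21.95 pos [ 0.5454 -0.0439  0.0552] q6 -1.42 w 0.154 F [-7.4  1.1 16. ] toolx yaw 164.46 tilt zaxis [-1.6e-03 -2.0e-04 -1.0e+00]
tool delta mm [ 0.3 -0.2 -0.3] rows 0.008540258277438784
turn [-0.0006 -0.0015 -0.0007]
```

View pics/p22.png

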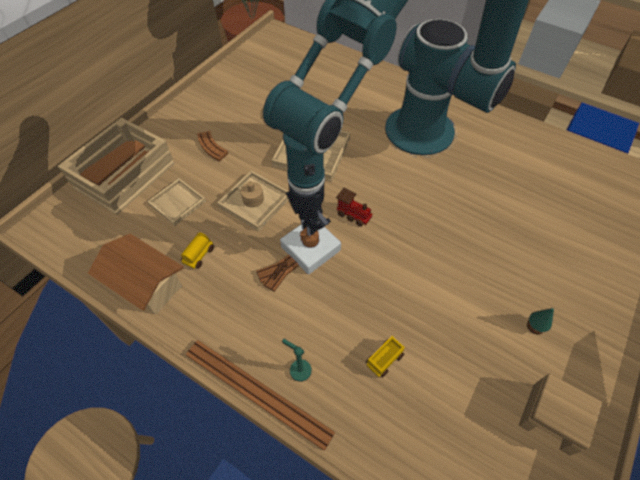

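The cap stands upright in the middle tray at (253,192), the knob is on the box at (311,238), and the toys are where they were.

```bash
python3 -c "
from h import *
print(finish_job())"
```

```text
the job is handed in; nothing more can be done
None
```

The cap stands stub up in the middle-sized tray, and the knob is on the D-shaft with its point toward the junction. The knob is pressed to the hard stop and still gripped. I handed the job in at about 22 s; it gave no verdict.

**Last checks:**
- **Push:** it held steady at about 16 N for 0.45 s before the hand-in, 7 mm below the height where the knob touched the collar.
- **Junction:** the picture shows the tongue swung over.
- **Cap and toys:** in the last picture the cap is upright and free in the tray, and no bystander looks moved. I judged both by eye and did not measure them.

**What failed or disagreed:**
- **First cap grasp missed:** the fingers shut above the stub. The pictures put the fingertips roughly 12–25 mm higher than the reported TCP height. I went lower by the pictures and it held.
- **Camera mismatch:** the two cameras differed by about 4 mm in x on the shaft position, so I used their average. The knob went on without resistance.
- **Side load:** about 7 N in −x remains on the wrist while pressing. Tool tilt is under 0.002 rad.

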